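# Unload the curing fixture onto the drip rail

### The job

Unload the curing fixture: for every sample carrier in it, lift the sprung hold-down finger up and back until it stays open, and only then take the carrier out and hang it by the loop of its handle on a hook of the drip rail, one carrier to a hook. Leave all the hold-down fingers folded down again on the empty nests, and do not push the other things on the bench about.

Things in the scene. Friction and masses are not known exactly. Their poses are not given: they have to be found in the camera images.
- jig: curing fixture, fixed: aluminium base 145 x 255 x 12 mm on 25 mm feet, with three nests side by side along its y, 85 mm apart (nest_1 at y -85, nest_2 at 0, nest_3 at +85). Origin on the bench under the middle nest's centre; x points from the nests to the finger hinges behind them, z up. Base reaches from x -50 to +95 mm
- rail: drip rail, fixed: steel foot 100 x 200 mm, two posts at x +60 and a cross bar (top at z 155 mm, x +54 to +66) carrying three hooks 75 mm apart in y that point to -x. Origin on the bench below the middle hook; nothing stands higher than the hook tips (z 168 mm)
- nest_1 (a point): nest 1: centre of the top of its black seat block (44 x 40 mm), 55 mm above the bench; axes as the fixture's. A carrier lies flat on it, turned like the fixture, located with 1.5 mm play by steel pins that stand 7 mm above the seat (two in front at x -37, one each side at y +-33 mm): it comes out straight up. May be empty at the start
- finger_1 (a joint): hold-down finger over the rear edge of nest 1, hinged behind it about the fixture's y. 0 = down, pressing a carrier's plate with about 4 N (-0.08 with the nest empty); grows as it is lifted up and back; 1.5 = fully open. Over-centre spring: below 0.75 rad it springs down, above it springs open and stays so. About 5 N at the knob moves it from either end
- finger_1_hinge (a point): point on the hinge axis of finger 1, 58 mm behind the nest's centre, 70 mm above the bench; axes as the fixture's, y is the hinge axis
- finger_1_knob (a point): centre of finger 1's black knob, a cross roller 12 mm in diameter, 22 mm long along y (the hinge axis), 33 mm from the hinge axis: 28 mm in front of and 18 mm above it when down (88 mm over the bench), 16 mm behind and 29 mm above it when open. Pinched by its two ends it turns freely between the gripper's fingers
- carrier_1_tab (a point): sample carrier 1 (None if absent), starts in nest 1: centre of its grip tab, 8 (x) x 18 (y) x 28 mm, 65 mm above the underside. Plate 64 (x) x 56 (y) x 5 mm; across it in the y-z plane a loop handle, the tab on top: 79 mm high, 150 g. Below: 14 to 22 mm the loop's top bar (8 x 46 mm), 22 to 60 mm its opening, 30 mm wide in y, open along x
- hook_1 (a point): hook 1 of the rail: hanging place, on top of its 7 mm rod, 153.5 mm above the bench; axes as the rail's, x along the rod away from its free end. The rod is level from x -10 to +54 mm; its free end turns up (to x -20, 14 mm above this point). A carrier hanging level has its tab centre 22 mm above this point; off the middle of its bar it leans up to 0.4 rad
- nest_2 (a point): nest 2: centre of the top of its black seat block (44 x 40 mm), 55 mm above the bench; axes as the fixture's. A carrier lies flat on it, turned like the fixture, located with 1.5 mm play by steel pins that stand 7 mm above the seat (two in front at x -37, one each side at y +-33 mm): it comes out straight up. May be empty at the start
- finger_2 (a joint): hold-down finger over the rear edge of nest 2, hinged behind it about the fixture's y. 0 = down, pressing a carrier's plate with about 4 N (-0.08 with the nest empty); grows as it is lifted up and back; 1.5 = fully open. Over-centre spring: below 0.75 rad it springs down, above it springs open and stays so. About 5 N at the knob moves it from either end
- finger_2_hinge (a point): point on the hinge axis of finger 2, 58 mm behind the nest's centre, 70 mm above the bench; axes as the fixture's, y is the hinge axis
- finger_2_knob (a point): centre of finger 2's black knob, a cross roller 12 mm in diameter, 22 mm long along y (the hinge axis), 33 mm from the hinge axis: 28 mm in front of and 18 mm above it when down (88 mm over the bench), 16 mm behind and 29 mm above it when open. Pinched by its two ends it turns freely between the gripper's fingers
- carrier_2_tab (a point): sample carrier 2 (None if absent), starts in nest 2: centre of its grip tab, 8 (x) x 18 (y) x 28 mm, 65 mm above the underside. Plate 64 (x) x 56 (y) x 5 mm; across it in the y-z plane a loop handle, the tab on top: 79 mm high, 150 g. Below: 14 to 22 mm the loop's top bar (8 x 46 mm), 22 to 60 mm its opening, 30 mm wide in y, open along x
- hook_2 (a point): hook 2 of the rail: hanging place, on top of its 7 mm rod, 153.5 mm above the bench; axes as the rail's, x along the rod away from its free end. The rod is level from x -10 to +54 mm; its free end turns up (to x -20, 14 mm above this point). A carrier hanging level has its tab centre 22 mm above this point; off the middle of its bar it leans up to 0.4 rad
- nest_3 (a point): nest 3: centre of the top of its black seat block (44 x 40 mm), 55 mm above the bench; axes as the fixture's. A carrier lies flat on it, turned like the fixture, located with 1.5 mm play by steel pins that stand 7 mm above the seat (two in front at x -37, one each side at y +-33 mm): it comes out straight up. May be empty at the start
- finger_3 (a joint): hold-down finger over the rear edge of nest 3, hinged behind it about the fixture's y. 0 = down, pressing a carrier's plate with about 4 N (-0.08 with the nest empty); grows as it is lifted up and back; 1.5 = fully open. Over-centre spring: below 0.75 rad it springs down, above it springs open and stays so. About 5 N at the knob moves it from either end
- finger_3_hinge (a point): point on the hinge axis of finger 3, 58 mm behind the nest's centre, 70 mm above the bench; axes as the fixture's, y is the hinge axis
- finger_3_knob (a point): centre of finger 3's black knob, a cross roller 12 mm in diameter, 22 mm long along y (the hinge axis), 33 mm from the hinge axis: 28 mm in front of and 18 mm above it when down (88 mm over the bench), 16 mm behind and 29 mm above it when open. Pinched by its two ends it turns freely between the gripper's fingers
- carrier_3_tab (a point): sample carrier 3 (None if absent), starts in nest 3: centre of its grip tab, 8 (x) x 18 (y) x 28 mm, 65 mm above the underside. Plate 64 (x) x 56 (y) x 5 mm; across it in the y-z plane a loop handle, the tab on top: 79 mm high, 150 g. Below: 14 to 22 mm the loop's top bar (8 x 46 mm), 22 to 60 mm its opening, 30 mm wide in y, open along x
- hook_3 (a point): hook 3 of the rail: hanging place, on top of its 7 mm rod, 153.5 mm above the bench; axes as the rail's, x along the rod away from its free end. The rod is level from x -10 to +54 mm; its free end turns up (to x -20, 14 mm above this point). A carrier hanging level has its tab centre 22 mm above this point; off the middle of its bar it leans up to 0.4 rad
- petri: closed petri dish, 61 mm across, 14 mm high, loose bystander; origin under its centre
- beaker_blue: small glass beaker, 62 x 68 x 84 mm, loose bystander; origin under its centre
- timer: white timer, 58 x 66 x 18 mm, loose bystander; origin under its centre
- jar_salt: white screw-top jar, 56 mm across, 69 mm high, loose bystander; origin under its centre

How it is judged:
By the outcome, as a careful person would: the job done as asked, in the order asked, and still so for the second after the job is handed in, with the robot touching nothing.
Of carrier_1, carrier_2, carrier_3 only 2 to 3 are there at a start; the rules pass over those that are not, and their reading is None.
At some moment in a run one of carrier_1, carrier_2, carrier_3 may be knocked a few centimetres aside while the robot is not near it.
It also fails if it takes over 210 s, if anything falls off the work surface, if the arm or the gripper's body presses on something with over 40 N, if the wrist force passes 120 N, or if a joint passes its speed limit or range.

### The arm

A 7-joint arm with a two-finger parallel gripper is mounted at the origin on a cart in front of the work surface, level with it; the furniture and walls round the work are solid. World frame = base frame: x ahead of the robot, y to its left, z up, the work surface at z = 0. Lengths are in m, angles in degrees, forces in N, time in s.
With the tool pointing down it reaches from about 0.425 to 0.875 m from the base axis. Payload 4.7 kg.
Tool frame: the origin (TCP) lies on the centre line of the jaws, within the pads' length; the fingertips stand 8 mm ahead of it and the grasp point (between the pads) lies 11 mm behind it; z points along the fingers, y is the direction in which the jaws open and shut (so a half turn about z gives the same grasp; the last joint's range is limited). The gripper opens to 87 mm and grips with 3 to 60 N. Pads are 19 mm wide; open, the fingers measure 117 mm over their backs; the gripper's body (75 mm by 190 mm) begins 51 mm behind the grasp point.
Start: joints at [64.693, 18.392, -4.016, 83.108, 1.295, 78.541, -3.26], TCP at [0.286, -0.584, 0.231] pointing down, gripper open.
Joint ranges: [-163.93, 163.93], [-17.29, 119.83], [-79.2, 71.16], [3.27, 140.29], [-89.18, 269.18], [5.43, 117.66], [-154.24, 154.24]. Speed limits (degrees/s): [147.25, 147.25, 180, 180, 180, 180, 180].

### API

Orientations are given as [roll, pitch, yaw] about the fixed x, y, z axes, in that order (R = Rz(yaw) Ry(pitch) Rx(roll)).
In Python, from cell import status, vision, workorder gives the robot as it stands.
- The arm moves only by the tool step_arm, never from a script. Its argument "series" is a list of rows, each an object of numbers: "ax", "ay", "az": the turn, a rotation vector about the world's x, y, z in degrees; "x", "y", "z": the shift along the world's x, y, z in m; "claw": the opening in per cent of the stroke, from 0 (shut) to 100 (fully open). In form: [{"ax": .., "ay": .., "az": .., "x": .., "y": .., "z": .., "claw": ..}, ...]. A call has 1 to 12 rows; each row is the pose to reach, as a shift and turn from the pose commanded when the call began; what a row does not reach only later rows make up. A row lasts 1/10 s, in which the tool goes at most 50 mm and 8.59 degrees, less where a joint would pass 70% of its speed; a pose out of reach is approached as far as the arm can. A call with a gripper value outside its range is refused whole. The fingers move at their own pace and stop on an object; "squeeze" is the grip in N (left out, the last holds). Time passes only in rows, so rows that repeat a pose let the fingers close. It gives the time, the measured TCP pose, the force and the opening at its end, in the units of the state.
- status.get_obs(): the state, without advancing time (a new reading comes with each control period).
- vision.read_camera(name): name is "scene" or "top"; returns the picture (400x640x3 uint8, red, green, blue); there is no depth.
- vision.camera_params(name): a dict with "fovy" (degrees; the focal length in pixels is half the picture's height over the tangent of half this angle, whatever the lens; pixels are square), "cx", "cy" (the principal point, pixels), "eye" and "orientation" of the camera in the world. Camera axes: x right, y down, z forward; pixel columns grow to the right and rows downward; lengths in m; the calibration is good to about 2 mm. A picture is of the moment at which its call begins. camera_params takes no time and is no camera call.
- workorder.sign_off(): hands the job in, once; it reports no verdict.
The state is a dict: "time_s": time; "qpos": joint angles; "joint_velocities": joint speeds; "effort": joint torques, N m; "tool_pos": TCP position; "tool_rot": TCP orientation; "force": force on the tool from outside, world axes, zero at the start; "wrist_torque": the same for the moment, N m; "grip_width": finger opening in m.
Only numpy, scipy, OpenCV 4.12 (cv2) and the standard library are available. Lean on these libraries where they do the work, as an engineer would, in place of code of your own. Each camera call takes 0.05 s, during which the arm holds its last target.

## Working session

There is one attempt and no reset: what is moved stays moved. The work goes in short steps, Python scripts to look and compute and a tool call to move; the robot and the scene stay as the last step left them, time stands still between calls to the robot, and variables do not carry over. Pictures are saved under pics/ and viewed, and the job is handed in when it is done.

Besides the shell and the picture viewer there is one more tool, called as name([rows], argument=value, ...), one row to a line, values as JSON. step_arm: Moves the arm, as the interface text tells. Its arguments: {"type":"object","properties":{"series":{"type":"array"},"squeeze":{"type":"number"}},"required":["series"]}

```bash
ls; mkdir -p pics
python3 - <<'E'
from cell import status, vision, workorder
import cv2
o=status.get_obs()
for k,v in o.items(): print(k,v)
for n in ("scene","top"):
    im=vision.read_camera(n); cv2.imwrite(f"pics/{n}0.png",cv2.cvtColor(im,cv2.COLOR_RGB2BGR)); print(n,vision.camera_params(n))
E
```

```text
pics
time_s 0.0
qpos [64.69330565 18.43824747 -4.0174258  83.17561101  1.2942265  78.53910739
 -3.26043342]
joint_velocities [ 0.0046842   0.03024378  0.03409228 -0.07439372  0.10451639 -0.09724625
  0.01772366]
effort [ 3.82304770e-04 -4.91292250e+01 -4.04002592e-01 -3.12534928e+01
 -6.42914884e-02  4.38415934e-02  1.69747864e-04]
tool_pos [ 0.2858513  -0.58317568  0.22946473]
tool_rot [-1.79892241e+02  4.36152598e-03  2.61176735e+01]
force [-0.87118829  0.12183086  0.0781958 ]
wrist_torque [ 2.03771093e-02  6.07671292e-05 -1.83027089e-02]
grip_width 0.0869039344338378
scene {'fovy': 53.14834978362558, 'cx': 314.55751530744294, 'cy': 191.4668479992505, 'eye': array([-0.31828244, -0.93541014,  0.80405952]), 'orientation': array([-122.77660121,   -0.39834182,  -50.67932477])}
top {'fovy': 51.688542288701456, 'cx': 325.4870931011612, 'cy': 191.84232264491536, 'eye': array([ 0.4150468 , -0.24401064,  1.22107895]), 'orientation': array([-175.78068618,    0.46771292,  -90.753655  ])}
```

View pics/scene0.png

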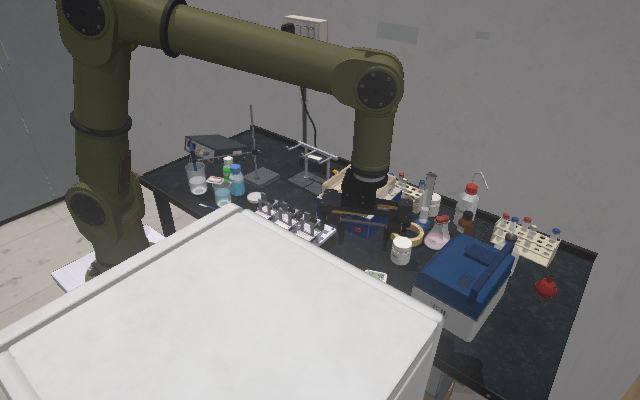

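View pics/top0.png

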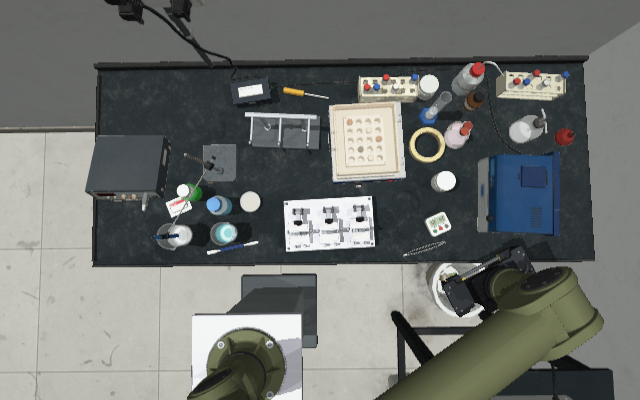

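The top view shows the fixture at about (330,222), the rail at about (283,130), and the gripper at (490,280), outside the bench. The scene view shows the fixture at about (295,220), partly hidden behind a white cabinet. I'll zoom in on both.

Run:
```python
import cv2
t=cv2.imread('pics/top0.png'); s=cv2.imread('pics/scene0.png')
cv2.imwrite('pics/t_jig.png',cv2.resize(t[190:255,275:385],None,fx=7,fy=7,interpolation=cv2.INTER_CUBIC))
cv2.imwrite('pics/t_rail.png',cv2.resize(t[100:160,230:335],None,fx=7,fy=7,interpolation=cv2.INTER_CUBIC))
cv2.imwrite('pics/s_jig.png',cv2.resize(s[130:250,240:350],None,fx=5,fy=5,interpolation=cv2.INTER_CUBIC))
```

```text
(no output)
```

View pics/t_jig.png

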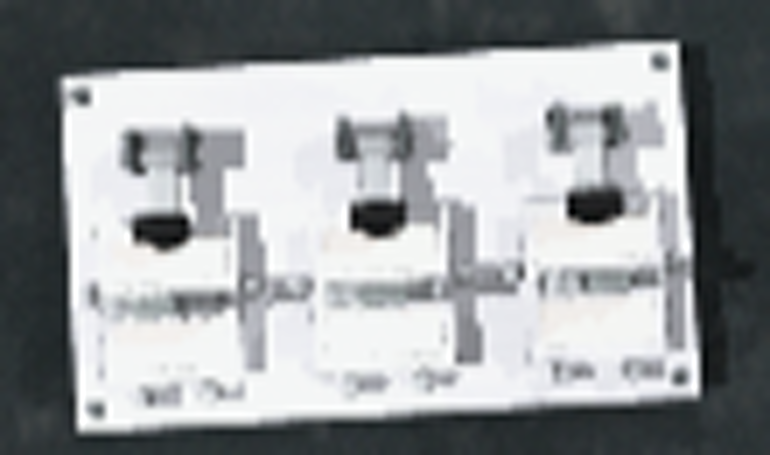

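View pics/t_rail.png

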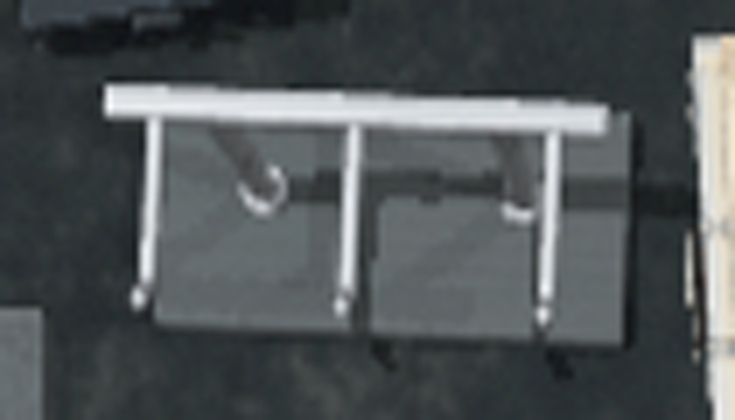

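View pics/s_jig.png

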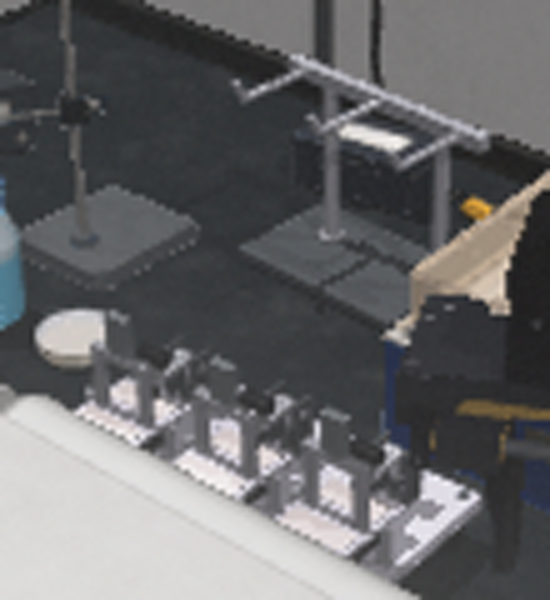

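```bash
cat > h.py <<'E'
import numpy as np, cv2
from scipy.spatial.transform import Rotation as Ro
from cell import status, vision, workorder
def cam(n):
    p=vision.camera_params(n); f=200/np.tan(np.radians(p['fovy']/2))
    return f,p['cx'],p['cy'],np.array(p['eye']),Ro.from_euler('xyz',p['orientation'],degrees=True).as_matrix()
def ray(n,uv):
    f,cx,cy,e,R=cam(n); d=R@np.array([(uv[0]-cx)/f,(uv[1]-cy)/f,1]); return e,d/np.linalg.norm(d)
def onz(n,uv,z):
    e,d=ray(n,uv); return e+d*(z-e[2])/d[2]
def proj(n,P):
    f,cx,cy,e,R=cam(n); c=R.T@(np.asarray(P)-e); return np.array([f*c[0]/c[2]+cx,f*c[1]/c[2]+cy])
def tri(uvt,uvs):
    (e1,d1),(e2,d2)=ray('top',uvt),ray('scene',uvs)
    A=np.array([d1,-d2]).T; s=np.linalg.lstsq(A,e2-e1,rcond=None)[0]
    p,q=e1+s[0]*d1,e2+s[1]*d2; return (p+q)/2,np.linalg.norm(p-q)
def snap(n,name,box=None,k=1):
    im=cv2.cvtColor(vision.read_camera(n),cv2.COLOR_RGB2BGR); cv2.imwrite(f'pics/{name}_full.png',im)
    if box: im=cv2.resize(im[box[1]:box[3],box[0]:box[2]],None,fx=k,fy=k,interpolation=cv2.INTER_CUBIC)
    cv2.imwrite(f'pics/{name}.png',im)
E
python3 - <<'E'
from h import *
t=cv2.imread('pics/top0.png')
g=cv2.cvtColor(t,cv2.COLOR_BGR2GRAY)
m=np.zeros_like(g); m[192:253,278:382]=(g[192:253,278:382]>110)
m=cv2.morphologyEx(m,cv2.MORPH_CLOSE,np.ones((9,9)))
cs,_=cv2.findContours(m,cv2.RETR_EXTERNAL,cv2.CHAIN_APPROX_NONE); c=max(cs,key=cv2.contourArea)
w=np.array([onz('top',p,0.037)[:2] for p in c[:,0,:]],np.float32)
r=cv2.minAreaRect(w); print('base',r); box=cv2.boxPoints(r); print(box)
# knobs
mk=((g<45).astype(np.uint8)); mk[:214]=0; mk[226:]=0; mk[:,:290]=0; mk[:,365:]=0
n,l,st,ce=cv2.connectedComponentsWithStats(mk)
for i in range(1,n):
    if st[i,4]>8: print('knob',st[i],ce[i],onz('top',ce[i],0.09))
for z in (0.1535,):
  for nm,a,b in(('L',(139,297),(153,120)),('M',(342,303),(353,127)),('R',(543,312),(551,132))):
    f=lambda q:(q[0]/7+230-.5+.07,q[1]/7+100-.5+.07)
    print(nm,'tip',onz('top',f(a),.166)[:2],'root',onz('top',f(b),.15)[:2])
# bar ends top
for q in((105,100),(606,118)): print('bar',onz('top',f(q),.155))
E
```

```text
base ((0.41205134987831116, -0.2432388812303543), (0.1466694325208664, 0.25428035855293274), 2.4484870433807373)
[[ 0.33335203 -0.11934773]
 [ 0.34421515 -0.37339592]
 [ 0.49075067 -0.36713004]
 [ 0.47988755 -0.11308184]]
knob [325 219   8   4  24] [328.70833333 220.5       ] [ 0.41996882 -0.24364493  0.09      ]
knob [356 218   8   4  25] [359.2  219.16] [ 0.42252168 -0.32697923  0.09      ]
knob [294 221   8   4  24] [298.16666667 222.41666667] [ 0.41584382 -0.16010031  0.09      ]
L tip [ 0.62510018 -0.04119837] root [ 0.69576423 -0.04338304]
M tip [ 0.62174735 -0.11634107] root [ 0.69192948 -0.11887423]
R tip [ 0.61728974 -0.19062338] root [ 0.68887733 -0.19350563]
bar [ 0.70236727 -0.02626038  0.155     ]
bar [ 0.69261846 -0.21442452  0.155     ]
```

Run:
```python
from h import *
f=lambda q:(q[0]/5+240-.4,q[1]/5+130-.4)
for n,t,s in((3,(298.17,222.4),(157,352)),(2,(328.7,220.5),(257,398)),(1,(359.2,219.2),(368,447))):
    print(n,tri(t,f(s)))
c,s_=np.cos(np.radians(2.45)),np.sin(np.radians(2.45))
R=np.array([[c,-s_],[s_,c]]);o=np.array([.3896,-.2442])
for i,y in((1,-.085),(2,0),(3,.085)):
    for nm,x,z in(('tab',0,.120),('knob',.030,.088)):
        p=np.r_[o+R@[x,y],z]; print(i,nm,p.round(4),np.hypot(*p[:2]).round(3),proj('top',p).round(1),((proj('scene',p)-[239.6,129.6])*5).round())
# rail tips in scene crops
g=lambda q:(q[0]/7+230-.43,q[1]/7+100-.43)
for nm,t,s in(('L',(139,290),(238,85)),('M',(342,297),(315,122)),('R',(543,306),(390,157))): print(nm,tri(g(t),f(s)))
```

```text
3 (array([ 0.41604809, -0.16016769,  0.08860419]), np.float64(0.0004510268705572728))
2 (array([ 0.41981418, -0.24344975,  0.08841548]), np.float64(0.0004721464661730025))
1 (array([ 0.42315308, -0.32787248,  0.08905211]), np.float64(0.0022061980772928305))
1 tab [ 0.3932 -0.3291  0.12  ] 0.513 [361.  230.1] [335. 429.]
1 knob [ 0.4232 -0.3278  0.088 ] 0.535 [359.5 218.9] [366. 448.]
2 tab [ 0.3896 -0.2442  0.12  ] 0.46 [329.1 231.9] [223. 378.]
2 knob [ 0.4196 -0.2429  0.088 ] 0.485 [328.4 220.7] [256. 398.]
3 tab [ 0.386  -0.1593  0.12  ] 0.418 [297.1 233.7] [119. 330.]
3 knob [ 0.4159 -0.158   0.088 ] 0.445 [297.5 222.4] [154. 352.]
L (array([ 0.62861932, -0.03914692,  0.1585966 ]), np.float64(0.0017271037352778816))
M (array([ 0.62574697, -0.11456994,  0.15501092]), np.float64(0.00123364693949731))
R (array([ 0.62018504, -0.18857775,  0.15542249]), np.float64(0.004129179549133973))
```

step_arm([
  {"x": 0.02,"y": 0.03,"z": 0.02,"az": -3,"claw": 57},
  {"x": 0.04,"y": 0.07,"z": 0.03,"az": -7,"claw": 57},
  {"x": 0.06,"y": 0.11,"z": 0.03,"az": -12,"claw": 57},
  {"x": 0.08,"y": 0.15,"z": 0.02,"az": -16,"claw": 57},
  {"x": 0.1,"y": 0.19,"z": 0.0,"az": -20,"claw": 57},
  {"x": 0.12,"y": 0.23,"z": -0.02,"az": -23.7,"claw": 57},
  {"x": 0.137,"y": 0.256,"z": -0.04,"az": -23.7,"claw": 57},
  {"x": 0.137,"y": 0.256,"z": -0.06,"az": -23.7,"claw": 57},
  {"x": 0.137,"y": 0.256,"z": -0.06,"az": -23.7,"claw": 57},
  {"x": 0.137,"y": 0.256,"z": -0.06,"az": -23.7,"claw": 57},
])

```text
invalid input
```

step_arm([
  {"ax": 0,"ay": 0,"az": -3,"x": 0.02,"y": 0.03,"z": 0.02,"claw": 57},
  {"ax": 0,"ay": 0,"az": -7,"x": 0.04,"y": 0.07,"z": 0.03,"claw": 57},
  {"ax": 0,"ay": 0,"az": -12,"x": 0.06,"y": 0.11,"z": 0.03,"claw": 57},
  {"ax": 0,"ay": 0,"az": -16,"x": 0.08,"y": 0.15,"z": 0.02,"claw": 57},
  {"ax": 0,"ay": 0,"az": -20,"x": 0.1,"y": 0.19,"z": 0.0,"claw": 57},
  {"ax": 0,"ay": 0,"az": -23.7,"x": 0.12,"y": 0.23,"z": -0.02,"claw": 57},
  {"ax": 0,"ay": 0,"az": -23.7,"x": 0.137,"y": 0.256,"z": -0.04,"claw": 57},
  {"ax": 0,"ay": 0,"az": -23.7,"x": 0.137,"y": 0.256,"z": -0.06,"claw": 57},
  {"ax": 0,"ay": 0,"az": -23.7,"x": 0.137,"y": 0.256,"z": -0.06,"claw": 57},
  {"ax": 0,"ay": 0,"az": -23.7,"x": 0.137,"y": 0.256,"z": -0.06,"claw": 57},
], squeeze=15)

```text
time_s: 1.1
tool_pos: [0.4225, -0.3282, 0.1705]
tool_rot: [-180.0, 0.1, 2.4]
force: [-0.2, -0.6, 1.1]
grip_width: 0.0492
```

step_arm([
  {"ax": 0,"ay": 0,"az": 0,"x": 0.0005,"y": 0.0004,"z": -0.03,"claw": 57},
  {"ax": 0,"ay": 0,"az": 0,"x": 0.0005,"y": 0.0004,"z": -0.06,"claw": 57},
  {"ax": 0,"ay": 0,"az": 0,"x": 0.0005,"y": 0.0004,"z": -0.08,"claw": 57},
  {"ax": 0,"ay": 0,"az": 0,"x": 0.0005,"y": 0.0004,"z": -0.088,"claw": 57},
  {"ax": 0,"ay": 0,"az": 0,"x": 0.0005,"y": 0.0004,"z": -0.088,"claw": 57},
])

```text
time_s: 1.6
tool_pos: [0.4231, -0.3281, 0.0826]
tool_rot: [-180.0, 0.0, 2.3]
force: [0.5, 0.1, 0.2]
grip_width: 0.0491
```

Run:
```python
from h import *
snap('scene','s1',(240,130,400,250),5); snap('top','t1',(275,150,435,270),5); print(status.get_obs()['tool_pos'],status.get_obs()['force'])
```

```text
[ 0.42427988 -0.32843978  0.08409431] [-0.03046452 -0.67078148  0.28108984]
```

View pics/s1.png

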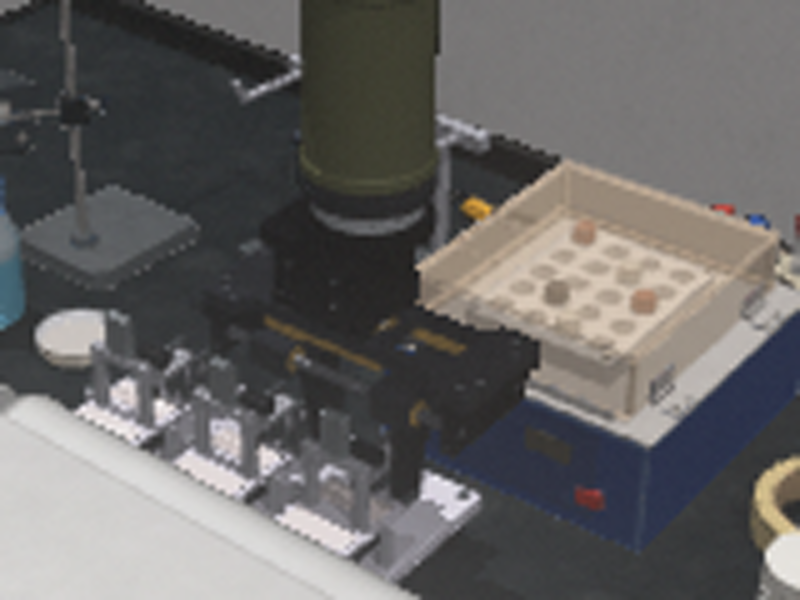

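step_arm([
  {"ax": 0,"ay": 0,"az": 0,"x": 0,"y": 0,"z": 0,"claw": 10},
  {"ax": 0,"ay": 0,"az": 0,"x": 0,"y": 0,"z": 0,"claw": 10},
  {"ax": 0,"ay": 0,"az": 0,"x": 0,"y": 0,"z": 0,"claw": 10},
  {"ax": 0,"ay": 0,"az": 0,"x": 0,"y": 0,"z": 0,"claw": 10},
  {"ax": 0,"ay": 0,"az": 0,"x": 0,"y": 0,"z": 0,"claw": 10},
], squeeze=20)

```text
time_s: 2.2
tool_pos: [0.4238, -0.3283, 0.083]
tool_rot: [179.9, -0.0, 2.4]
force: [-0.1, -3.9, 0.4]
grip_width: 0.0218
```

step_arm([
  {"ax": 0,"ay": 0,"az": 0,"x": 0.0023,"y": 0.0001,"z": 0.0034,"claw": 10},
  {"ax": 0,"ay": 0,"az": 0,"x": 0.0053,"y": 0.0002,"z": 0.0064,"claw": 10},
  {"ax": 0,"ay": 0,"az": 0,"x": 0.0085,"y": 0.0004,"z": 0.009,"claw": 10},
  {"ax": 0,"ay": 0,"az": 0,"x": 0.012,"y": 0.0005,"z": 0.0112,"claw": 10},
  {"ax": 0,"ay": 0,"az": 0,"x": 0.0198,"y": 0.0008,"z": 0.0143,"claw": 10},
  {"ax": 0,"ay": 0,"az": 0,"x": 0.028,"y": 0.0012,"z": 0.0153,"claw": 10},
  {"ax": 0,"ay": 0,"az": 0,"x": 0.0362,"y": 0.0015,"z": 0.0143,"claw": 10},
  {"ax": 0,"ay": 0,"az": 0,"x": 0.0425,"y": 0.0018,"z": 0.012,"claw": 10},
  {"ax": 0,"ay": 0,"az": 0,"x": 0.0425,"y": 0.0018,"z": 0.012,"claw": 10},
  {"ax": 0,"ay": 0,"az": 0,"x": 0.0425,"y": 0.0018,"z": 0.012,"claw": 10},
])

```text
time_s: 3.2
tool_pos: [0.4672, -0.3264, 0.0955]
tool_rot: [179.9, -0.1, 2.4]
force: [2.1, -2.7, 2.8]
grip_width: 0.0214
```

step_arm([
  {"ax": 0,"ay": 0,"az": 0,"x": 0,"y": 0,"z": 0,"claw": 57},
  {"ax": 0,"ay": 0,"az": 0,"x": 0,"y": 0,"z": 0,"claw": 57},
  {"ax": 0,"ay": 0,"az": 0,"x": 0,"y": 0,"z": 0,"claw": 57},
  {"ax": 0,"ay": 0,"az": 0,"x": 0,"y": 0,"z": 0.03,"claw": 57},
  {"ax": 0,"ay": 0,"az": 0,"x": 0,"y": 0,"z": 0.065,"claw": 57},
  {"ax": 0,"ay": 0,"az": 0,"x": -0.024,"y": 0.042,"z": 0.065,"claw": 57},
  {"ax": 0,"ay": 0,"az": 0,"x": -0.0475,"y": 0.083,"z": 0.065,"claw": 57},
  {"ax": 0,"ay": 0,"az": 0,"x": -0.0475,"y": 0.083,"z": 0.065,"claw": 57},
  {"ax": 0,"ay": 0,"az": 0,"x": -0.0475,"y": 0.083,"z": 0.065,"claw": 57},
])

```text
time_s: 4.1
tool_pos: [0.4179, -0.2414, 0.1595]
tool_rot: [180.0, 0.0, 2.5]
force: [0.6, -0.4, -0.5]
grip_width: 0.0498
```

Run:
```python
from h import *
snap('scene','s2',(240,130,400,250),5);  print(status.get_obs()['tool_pos'],status.get_obs()['force'])
```

```text
[ 0.41848946 -0.24249756  0.15966789] [-0.3729103   0.05144484 -0.03401436]
```

View pics/s2.png

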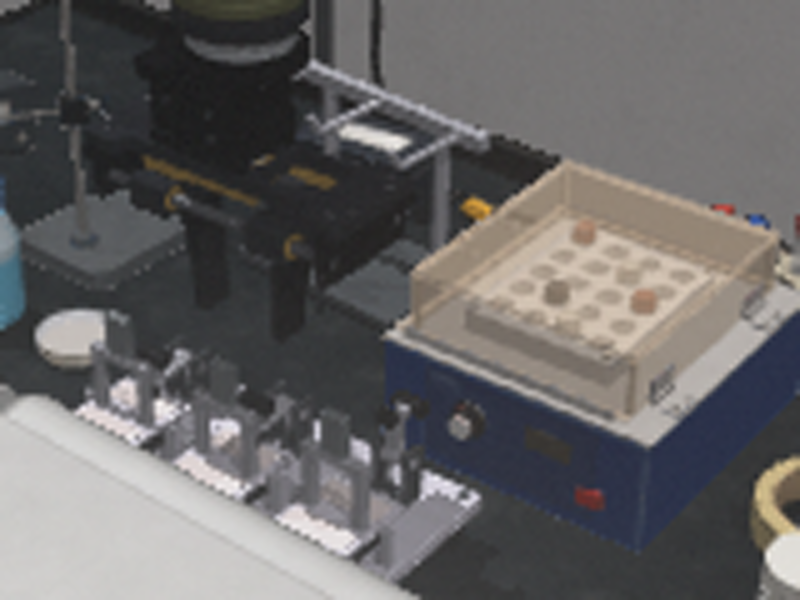

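Finger 1 stands open (knob at about (402,410) in the zoom) and all three carriers are still seated. Next is finger 2.

step_arm([
  {"ax": 0,"ay": 0,"az": 0,"x": 0.0012,"y": -0.0007,"z": -0.03,"claw": 57},
  {"ax": 0,"ay": 0,"az": 0,"x": 0.0012,"y": -0.0007,"z": -0.06,"claw": 57},
  {"ax": 0,"ay": 0,"az": 0,"x": 0.0012,"y": -0.0007,"z": -0.0765,"claw": 57},
  {"ax": 0,"ay": 0,"az": 0,"x": 0.0012,"y": -0.0007,"z": -0.0765,"claw": 57},
  {"ax": 0,"ay": 0,"az": 0,"x": 0.0012,"y": -0.0007,"z": -0.0765,"claw": 10},
  {"ax": 0,"ay": 0,"az": 0,"x": 0.0012,"y": -0.0007,"z": -0.0765,"claw": 10},
  {"ax": 0,"ay": 0,"az": 0,"x": 0.0012,"y": -0.0007,"z": -0.0765,"claw": 10},
  {"ax": 0,"ay": 0,"az": 0,"x": 0.0012,"y": -0.0007,"z": -0.0765,"claw": 10},
  {"ax": 0,"ay": 0,"az": 0,"x": 0.0012,"y": -0.0007,"z": -0.0765,"claw": 10},
])

```text
time_s: 5.05
tool_pos: [0.4203, -0.2435, 0.0838]
tool_rot: [179.9, -0.1, 2.4]
force: [-0.4, -0.0, 1.1]
grip_width: 0.0218
```

step_arm([
  {"ax": 0,"ay": 0,"az": 0,"x": 0.0023,"y": 0.0001,"z": 0.0034,"claw": 10},
  {"ax": 0,"ay": 0,"az": 0,"x": 0.0053,"y": 0.0002,"z": 0.0064,"claw": 10},
  {"ax": 0,"ay": 0,"az": 0,"x": 0.0085,"y": 0.0004,"z": 0.009,"claw": 10},
  {"ax": 0,"ay": 0,"az": 0,"x": 0.012,"y": 0.0005,"z": 0.0112,"claw": 10},
  {"ax": 0,"ay": 0,"az": 0,"x": 0.0198,"y": 0.0008,"z": 0.0143,"claw": 10},
  {"ax": 0,"ay": 0,"az": 0,"x": 0.028,"y": 0.0012,"z": 0.0153,"claw": 10},
  {"ax": 0,"ay": 0,"az": 0,"x": 0.0362,"y": 0.0015,"z": 0.0143,"claw": 10},
  {"ax": 0,"ay": 0,"az": 0,"x": 0.0425,"y": 0.0018,"z": 0.012,"claw": 10},
  {"ax": 0,"ay": 0,"az": 0,"x": 0.0425,"y": 0.0018,"z": 0.012,"claw": 10},
  {"ax": 0,"ay": 0,"az": 0,"x": 0.0425,"y": 0.0018,"z": 0.012,"claw": 10},
])

```text
time_s: 6.05
tool_pos: [0.4648, -0.2415, 0.0964]
tool_rot: [179.9, -0.3, 2.5]
force: [3.8, 0.2, 4.7]
grip_width: 0.0215
```

step_arm([
  {"ax": 0,"ay": 0,"az": 0,"x": 0,"y": 0,"z": 0,"claw": 57},
  {"ax": 0,"ay": 0,"az": 0,"x": 0,"y": 0,"z": 0,"claw": 57},
  {"ax": 0,"ay": 0,"az": 0,"x": 0,"y": 0,"z": 0,"claw": 57},
  {"ax": 0,"ay": 0,"az": 0,"x": 0,"y": 0,"z": 0.03,"claw": 57},
  {"ax": 0,"ay": 0,"az": 0,"x": 0,"y": 0,"z": 0.065,"claw": 57},
  {"ax": 0,"ay": 0,"az": 0,"x": -0.024,"y": 0.042,"z": 0.065,"claw": 57},
  {"ax": 0,"ay": 0,"az": 0,"x": -0.0465,"y": 0.0825,"z": 0.065,"claw": 57},
  {"ax": 0,"ay": 0,"az": 0,"x": -0.0465,"y": 0.0825,"z": 0.065,"claw": 57},
  {"ax": 0,"ay": 0,"az": 0,"x": -0.0465,"y": 0.0825,"z": 0.065,"claw": 57},
])

```text
time_s: 6.95
tool_pos: [0.4151, -0.1585, 0.16]
tool_rot: [179.9, 0.0, 2.5]
force: [0.2, 0.4, -0.4]
grip_width: 0.0494
```

Run:
```python
from h import *
snap('scene','s3',(240,130,400,250),5);  print(status.get_obs()['tool_pos'],status.get_obs()['force'])
```

```text
[ 0.41564028 -0.15936203  0.16007796] [-0.2342564  -0.65293979 -0.59739349]
```

View pics/s3.png

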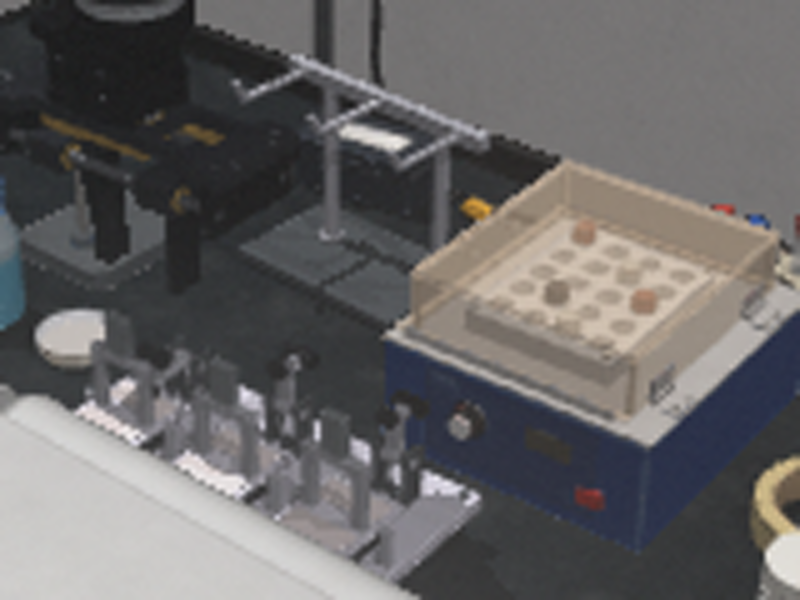

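Finger 2 is open too (knob at about (295,358)). Now finger 3.

step_arm([
  {"ax": 0,"ay": 0,"az": 0,"x": 0.0003,"y": 0.0002,"z": -0.03,"claw": 57},
  {"ax": 0,"ay": 0,"az": 0,"x": 0.0003,"y": 0.0002,"z": -0.06,"claw": 57},
  {"ax": 0,"ay": 0,"az": 0,"x": 0.0003,"y": 0.0002,"z": -0.077,"claw": 57},
  {"ax": 0,"ay": 0,"az": 0,"x": 0.0003,"y": 0.0002,"z": -0.077,"claw": 57},
  {"ax": 0,"ay": 0,"az": 0,"x": 0.0003,"y": 0.0002,"z": -0.077,"claw": 10},
  {"ax": 0,"ay": 0,"az": 0,"x": 0.0003,"y": 0.0002,"z": -0.077,"claw": 10},
  {"ax": 0,"ay": 0,"az": 0,"x": 0.0003,"y": 0.0002,"z": -0.077,"claw": 10},
  {"ax": 0,"ay": 0,"az": 0,"x": 0.0003,"y": 0.0002,"z": -0.077,"claw": 10},
  {"ax": 0,"ay": 0,"az": 0,"x": 0.0003,"y": 0.0002,"z": -0.077,"claw": 10},
])

```text
time_s: 7.9
tool_pos: [0.4166, -0.1586, 0.0838]
tool_rot: [180.0, -0.1, 2.4]
force: [0.7, 0.5, 2.3]
grip_width: 0.0215
```

step_arm([
  {"ax": 0,"ay": 0,"az": 0,"x": 0.0023,"y": 0.0001,"z": 0.0034,"claw": 10},
  {"ax": 0,"ay": 0,"az": 0,"x": 0.0053,"y": 0.0002,"z": 0.0064,"claw": 10},
  {"ax": 0,"ay": 0,"az": 0,"x": 0.0085,"y": 0.0004,"z": 0.009,"claw": 10},
  {"ax": 0,"ay": 0,"az": 0,"x": 0.012,"y": 0.0005,"z": 0.0112,"claw": 10},
  {"ax": 0,"ay": 0,"az": 0,"x": 0.0198,"y": 0.0008,"z": 0.0143,"claw": 10},
  {"ax": 0,"ay": 0,"az": 0,"x": 0.028,"y": 0.0012,"z": 0.0153,"claw": 10},
  {"ax": 0,"ay": 0,"az": 0,"x": 0.0362,"y": 0.0015,"z": 0.0143,"claw": 10},
  {"ax": 0,"ay": 0,"az": 0,"x": 0.0425,"y": 0.0018,"z": 0.012,"claw": 10},
  {"ax": 0,"ay": 0,"az": 0,"x": 0.0425,"y": 0.0018,"z": 0.012,"claw": 10},
  {"ax": 0,"ay": 0,"az": 0,"x": 0.0425,"y": 0.0018,"z": 0.012,"claw": 10},
])

```text
time_s: 8.9
tool_pos: [0.4613, -0.1567, 0.0965]
tool_rot: [180.0, -0.3, 2.4]
force: [3.0, 1.0, 4.5]
grip_width: 0.0216
```

step_arm([
  {"ax": 0,"ay": 0,"az": 0,"x": 0,"y": 0,"z": 0,"claw": 57},
  {"ax": 0,"ay": 0,"az": 0,"x": 0,"y": 0,"z": 0,"claw": 57},
  {"ax": 0,"ay": 0,"az": 0,"x": 0,"y": 0,"z": 0,"claw": 57},
  {"ax": 0,"ay": 0,"az": 0,"x": 0,"y": 0,"z": 0.03,"claw": 57},
  {"ax": 0,"ay": 0,"az": 0,"x": 0,"y": 0,"z": 0.07,"claw": 57},
  {"ax": 0,"ay": 0,"az": 0,"x": -0.03,"y": -0.001,"z": 0.07,"claw": 57},
  {"ax": 0,"ay": 0,"az": 0,"x": -0.067,"y": -0.002,"z": 0.07,"claw": 57},
  {"ax": 0,"ay": 0,"az": 0,"x": -0.067,"y": -0.002,"z": 0.07,"claw": 57},
  {"ax": 0,"ay": 0,"az": 0,"x": -0.067,"y": -0.002,"z": 0.07,"claw": 57},
])

```text
time_s: 9.8
tool_pos: [0.3909, -0.1592, 0.165]
tool_rot: [180.0, 0.0, 2.3]
force: [0.0, 0.3, -1.0]
grip_width: 0.0495
```

Run:
```python
from h import *
snap('scene','s4',(240,130,400,250),5);snap('top','t4',(245,80,405,270),4);  print(status.get_obs())
```

```text
{'time_s': 9.9, 'qpos': array([ 39.35653539,  -6.39120212, -19.50138864, 117.65545585,
        -2.29579152,  68.36478116, -66.75885513]), 'joint_velocities': array([-0.32015299,  0.7972818 , -0.25448961, -0.60245637, -0.04772267,
        0.11897541, -0.0233873 ]), 'effort': array([ 2.13872739e-01, -2.27357608e+01,  1.13132425e+00, -2.93722236e+01,
       -2.14730931e-02, -1.12026258e-02, -1.24497958e-03]), 'tool_pos': array([ 0.39215025, -0.15883278,  0.16510935]), 'tool_rot': array([ 1.79995298e+02, -2.27871892e-02,  2.42787706e+00]), 'force': array([0.12768123, 0.27766612, 0.94505837]), 'wrist_torque': array([ 0.06615921,  0.03286107, -0.02623744]), 'grip_width': 0.04950767678494638}
```

View pics/s4.png

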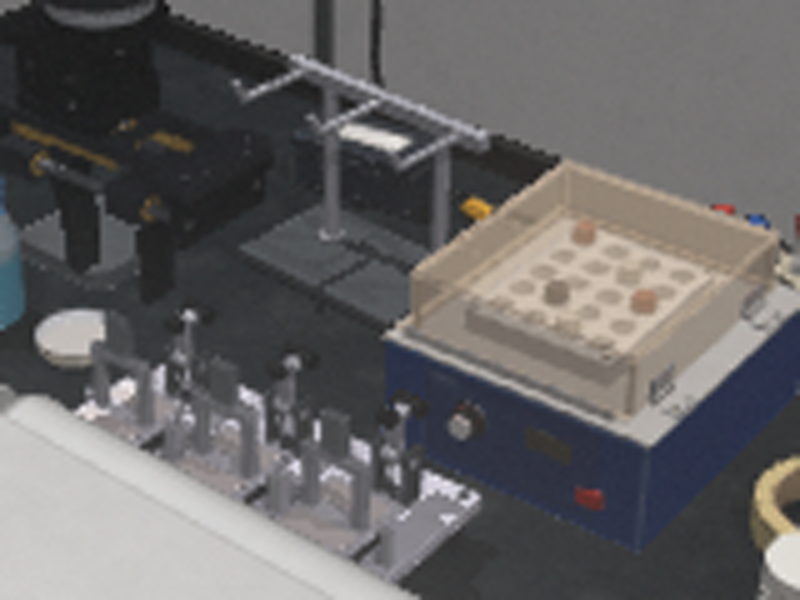

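View pics/t4.png

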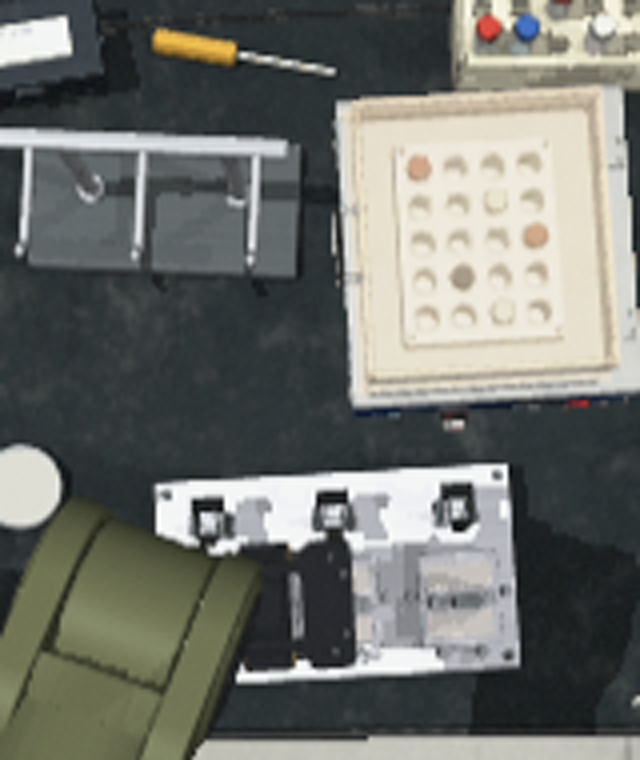

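All three fingers stand open in the scene view, at about (190,318), (292,360) and (402,410), and the gripper is over carrier 3. I'll grip its tab.

step_arm([
  {"ax": 0,"ay": 0,"az": 0,"x": -0.0055,"y": -0.0005,"z": 0,"claw": 57},
  {"ax": 0,"ay": 0,"az": 0,"x": -0.0055,"y": -0.0005,"z": -0.02,"claw": 57},
  {"ax": 0,"ay": 0,"az": 0,"x": -0.0055,"y": -0.0005,"z": -0.04,"claw": 57},
  {"ax": 0,"ay": 0,"az": 0,"x": -0.0055,"y": -0.0005,"z": -0.048,"claw": 57},
  {"ax": 0,"ay": 0,"az": 0,"x": -0.0055,"y": -0.0005,"z": -0.048,"claw": 57},
  {"ax": 0,"ay": 0,"az": 0,"x": -0.0055,"y": -0.0005,"z": -0.048,"claw": 10},
  {"ax": 0,"ay": 0,"az": 0,"x": -0.0055,"y": -0.0005,"z": -0.048,"claw": 10},
  {"ax": 0,"ay": 0,"az": 0,"x": -0.0055,"y": -0.0005,"z": -0.048,"claw": 10},
  {"ax": 0,"ay": 0,"az": 0,"x": -0.0055,"y": -0.0005,"z": -0.048,"claw": 10},
  {"ax": 0,"ay": 0,"az": 0,"x": -0.0055,"y": -0.0005,"z": -0.048,"claw": 10},
], squeeze=30)

```text
time_s: 10.9
tool_pos: [0.3863, -0.1595, 0.1174]
tool_rot: [180.0, -0.0, 2.4]
force: [-0.1, -1.4, -1.4]
grip_width: 0.0172
```

Run:
```python
from h import *
b=onz('scene',(256.6,177.6),0.01); print('stand base',b)
for z in (.1,.2,.3,.4,.5): p=b.copy();p[2]=z; print(z,proj('scene',p).round(),proj('top',p).round())
print(onz('top',(185,195),.2),onz('top',(212,160),.3),onz('top',(250,200),.014))
t=cv2.imread('pics/t4_full.png');s=cv2.imread('pics/s4_full.png')
cv2.imwrite('pics/stand_t.png',cv2.resize(t[120:260,140:280],None,fx=4,fy=4)); cv2.imwrite('pics/stand_s.png',cv2.resize(s[80:220,170:310],None,fx=4,fy=4))
```

```text
stand base [0.57197928 0.07657938 0.01      ]
0.1 [255. 157.] [211. 166.]
0.2 [253. 132.] [200. 161.]
0.3 [251. 106.] [186. 154.]
0.4 [248.  77.] [169. 146.]
0.5 [246.  46.] [147. 136.]
[0.48741645 0.11255879 0.2       ] [0.55859986 0.01753799 0.3       ] [ 0.48328978 -0.01373411  0.014     ]
```

View pics/stand_t.png

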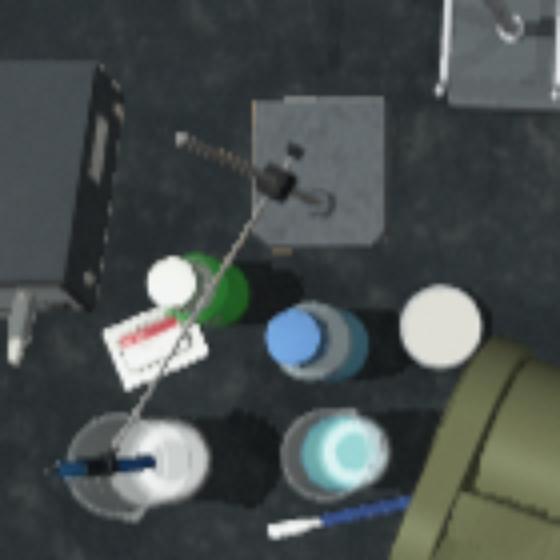

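View pics/stand_s.png

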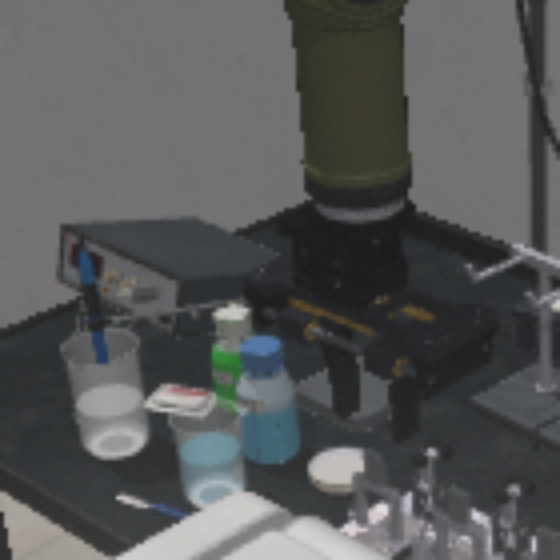

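step_arm([
  {"ax": 0,"ay": 0,"az": 0,"x": 0,"y": 0,"z": 0.01,"claw": 10},
  {"ax": 0,"ay": 0,"az": 0,"x": 0,"y": 0,"z": 0.03,"claw": 10},
  {"ax": 0,"ay": 0,"az": 0,"x": 0,"y": 0,"z": 0.06,"claw": 10},
  {"ax": 0,"ay": 0,"az": 0,"x": 0,"y": 0,"z": 0.08,"claw": 10},
  {"ax": 0,"ay": 0,"az": -1,"x": 0.02,"y": 0.01,"z": 0.08,"claw": 10},
  {"ax": 0,"ay": 0,"az": -2,"x": 0.05,"y": 0.03,"z": 0.08,"claw": 10},
  {"ax": 0,"ay": 0,"az": -3,"x": 0.085,"y": 0.05,"z": 0.08,"claw": 10},
  {"ax": 0,"ay": 0,"az": -4,"x": 0.12,"y": 0.075,"z": 0.08,"claw": 10},
  {"ax": 0,"ay": 0,"az": -5,"x": 0.15,"y": 0.1,"z": 0.08,"claw": 10},
  {"ax": 0,"ay": 0,"az": -5,"x": 0.175,"y": 0.115,"z": 0.078,"claw": 10},
  {"ax": 0,"ay": 0,"az": -5,"x": 0.185,"y": 0.1205,"z": 0.077,"claw": 10},
  {"ax": 0,"ay": 0,"az": -5,"x": 0.185,"y": 0.1205,"z": 0.077,"claw": 10},
])

```text
time_s: 12.1
tool_pos: [0.5715, -0.0379, 0.1938]
tool_rot: [-180.0, 0.1, -2.5]
force: [0.0, -0.1, -2.0]
grip_width: 0.0176
```

Run:
```python
from h import *
snap('scene','s5',(240,130,400,250),5);snap('top','t5',(205,80,365,200),5);  o=status.get_obs();print(o['time_s'],o['tool_pos'],o['tool_rot'],o['force'],o['grip_width'])
```

```text
12.2 [ 0.57010885 -0.0400981   0.19395038] [ 1.79943358e+02  9.00961315e-02 -2.64660022e+00] [ 0.52310971  0.04683423 -1.99744038] 0.01762961209837901
```

View pics/s5.png

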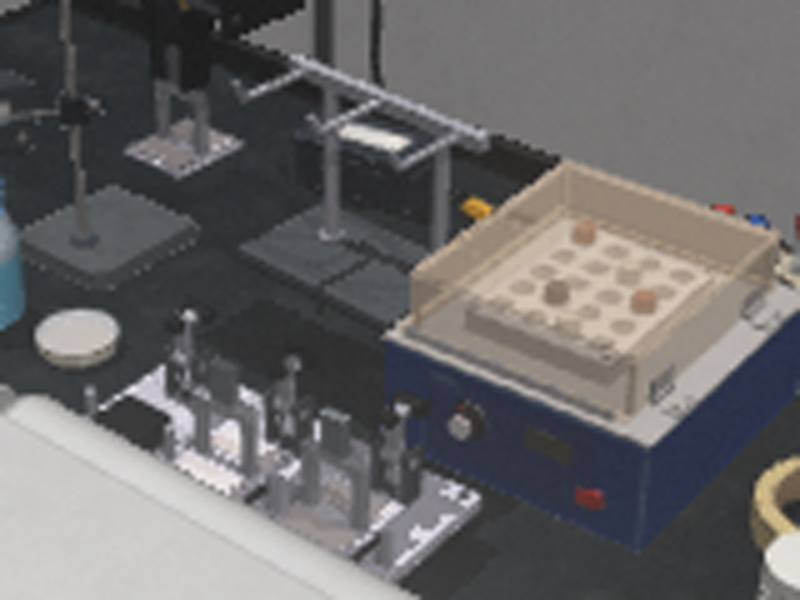

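View pics/t5.png

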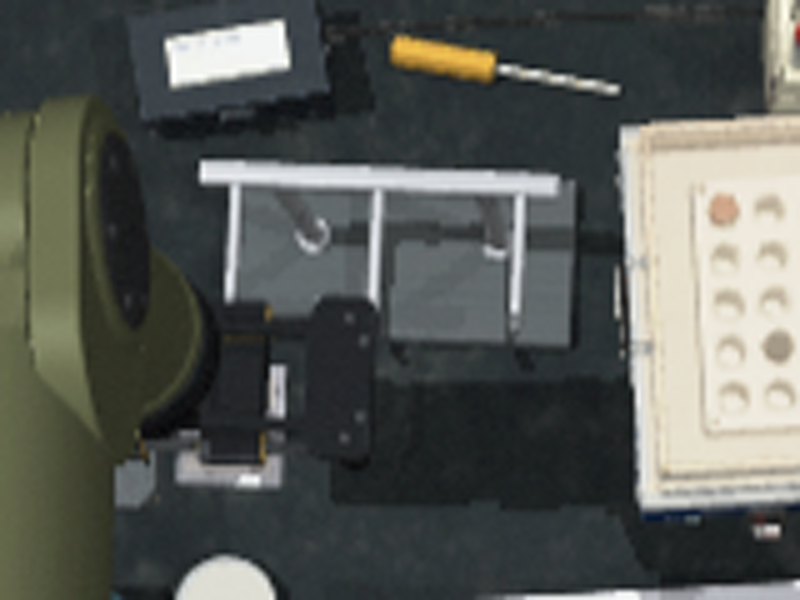

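step_arm([
  {"ax": 0,"ay": 0,"az": 0,"x": 0.015,"y": -0.0015,"z": 0.0005,"claw": 10},
  {"ax": 0,"ay": 0,"az": 0,"x": 0.03,"y": -0.0015,"z": 0.0005,"claw": 10},
  {"ax": 0,"ay": 0,"az": 0,"x": 0.045,"y": -0.002,"z": 0.0005,"claw": 10},
  {"ax": 0,"ay": 0,"az": 0,"x": 0.06,"y": -0.0025,"z": 0.0005,"claw": 10},
  {"ax": 0,"ay": 0,"az": 0,"x": 0.075,"y": -0.003,"z": 0.0005,"claw": 10},
  {"ax": 0,"ay": 0,"az": 0,"x": 0.084,"y": -0.003,"z": 0.0005,"claw": 10},
  {"ax": 0,"ay": 0,"az": 0,"x": 0.084,"y": -0.003,"z": 0.0005,"claw": 10},
])

```text
time_s: 12.9
tool_pos: [0.655, -0.0432, 0.1946]
tool_rot: [180.0, 0.0, -2.7]
force: [0.0, 0.6, -0.9]
grip_width: 0.0178
```

Run:
```python
from h import *
snap('scene','s6',(240,100,340,200),6);snap('top','t6',(205,80,365,200),5);  o=status.get_obs();print(o['time_s'],o['tool_pos'],o['tool_rot'],o['force'],o['grip_width'])
```

```text
13.0 [ 0.65422946 -0.0424757   0.19463952] [ 1.79967675e+02  5.38480069e-02 -2.62229426e+00] [-0.6455592   0.96718291 -0.93905828] 0.01740451312720797
```

View pics/s6.png

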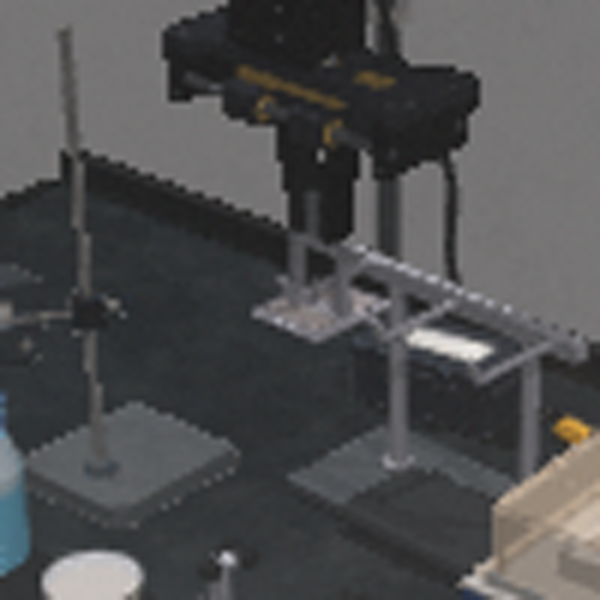

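View pics/t6.png

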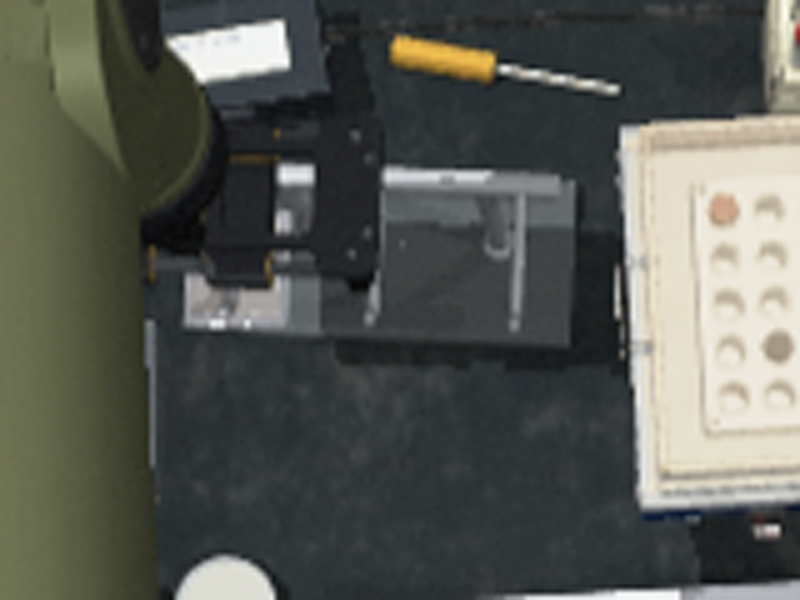

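The hook's rod goes through the loop (tip visible at about (310,198) in front of it). Lowering onto the hook.

step_arm([
  {"ax": 0,"ay": 0,"az": 0,"x": 0,"y": 0,"z": -0.008,"claw": 10},
  {"ax": 0,"ay": 0,"az": 0,"x": 0,"y": 0,"z": -0.015,"claw": 10},
  {"ax": 0,"ay": 0,"az": 0,"x": 0,"y": 0,"z": -0.019,"claw": 10},
  {"ax": 0,"ay": 0,"az": 0,"x": 0,"y": 0,"z": -0.0212,"claw": 10},
  {"ax": 0,"ay": 0,"az": 0,"x": 0,"y": 0,"z": -0.0212,"claw": 10},
])

```text
time_s: 13.5
tool_pos: [0.6549, -0.0419, 0.1732]
tool_rot: [180.0, 0.0, -2.6]
force: [0.8, -0.8, -1.1]
grip_width: 0.0175
```

step_arm([
  {"ax": 0,"ay": 0,"az": 0,"x": 0,"y": 0,"z": -0.001,"claw": 10},
  {"ax": 0,"ay": 0,"az": 0,"x": 0,"y": 0,"z": -0.002,"claw": 10},
  {"ax": 0,"ay": 0,"az": 0,"x": 0,"y": 0,"z": -0.002,"claw": 10},
])

```text
time_s: 13.8
tool_pos: [0.6554, -0.0418, 0.1727]
tool_rot: [180.0, -0.1, -2.6]
force: [-2.6, -0.1, 4.5]
grip_width: 0.0178
```

step_arm([
  {"ax": 0,"ay": 0,"az": 0,"x": 0,"y": 0,"z": 0.001,"claw": 28},
  {"ax": 0,"ay": 0,"az": 0,"x": 0,"y": 0,"z": 0.001,"claw": 35},
  {"ax": 0,"ay": 0,"az": 0,"x": 0,"y": 0,"z": 0.001,"claw": 50},
  {"ax": 0,"ay": 0,"az": 0,"x": 0,"y": 0,"z": 0.001,"claw": 50},
  {"ax": 0,"ay": 0,"az": 0,"x": 0,"y": 0,"z": 0.015,"claw": 50},
  {"ax": 0,"ay": 0,"az": 0,"x": 0,"y": 0,"z": 0.04,"claw": 50},
  {"ax": 0,"ay": 0,"az": 0,"x": 0,"y": 0,"z": 0.07,"claw": 50},
  {"ax": 0,"ay": 0,"az": 1,"x": -0.04,"y": -0.025,"z": 0.07,"claw": 50},
  {"ax": 0,"ay": 0,"az": 2,"x": -0.08,"y": -0.05,"z": 0.06,"claw": 50},
  {"ax": 0,"ay": 0,"az": 3,"x": -0.12,"y": -0.08,"z": 0.04,"claw": 50},
  {"ax": 0,"ay": 0,"az": 4,"x": -0.16,"y": -0.11,"z": 0.02,"claw": 50},
  {"ax": 0,"ay": 0,"az": 5,"x": -0.2,"y": -0.14,"z": 0.0,"claw": 50},
])

```text
time_s: 15.0
tool_pos: [0.4626, -0.1765, 0.1764]
tool_rot: [179.9, -0.1, 2.5]
force: [-0.4, -1.0, 0.2]
grip_width: 0.044
```

step_arm([
  {"ax": 0,"ay": 0,"az": 0,"x": -0.035,"y": -0.03,"z": -0.005,"claw": 50},
  {"ax": 0,"ay": 0,"az": 0,"x": -0.0655,"y": -0.0625,"z": -0.005,"claw": 50},
  {"ax": 0,"ay": 0,"az": 0,"x": -0.0655,"y": -0.0625,"z": -0.005,"claw": 50},
  {"ax": 0,"ay": 0,"az": 0,"x": -0.0655,"y": -0.0625,"z": -0.005,"claw": 50},
])

```text
time_s: 15.4
tool_pos: [0.3983, -0.2387, 0.1719]
tool_rot: [179.9, -0.1, 2.3]
force: [0.7, 0.6, -0.4]
grip_width: 0.0435
```

Run:
```python
from h import *
snap('scene','s7',(240,100,360,250),5);snap('top','t7',(205,80,405,260),4);  o=status.get_obs();print(o['time_s'],o['tool_pos'],o['tool_rot'],o['force'],o['grip_width'])
```

```text
15.5 [ 0.39956344 -0.23703874  0.17155601] [ 1.79973208e+02 -8.77899171e-02  2.52782482e+00] [0.7550477  0.7189554  0.50864324] 0.04315335711487423
```

View pics/s7.png

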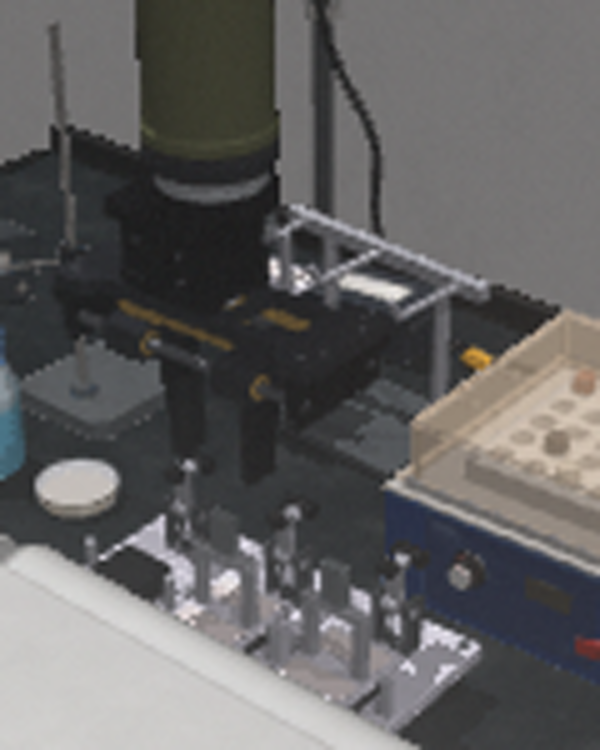

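View pics/t7.png

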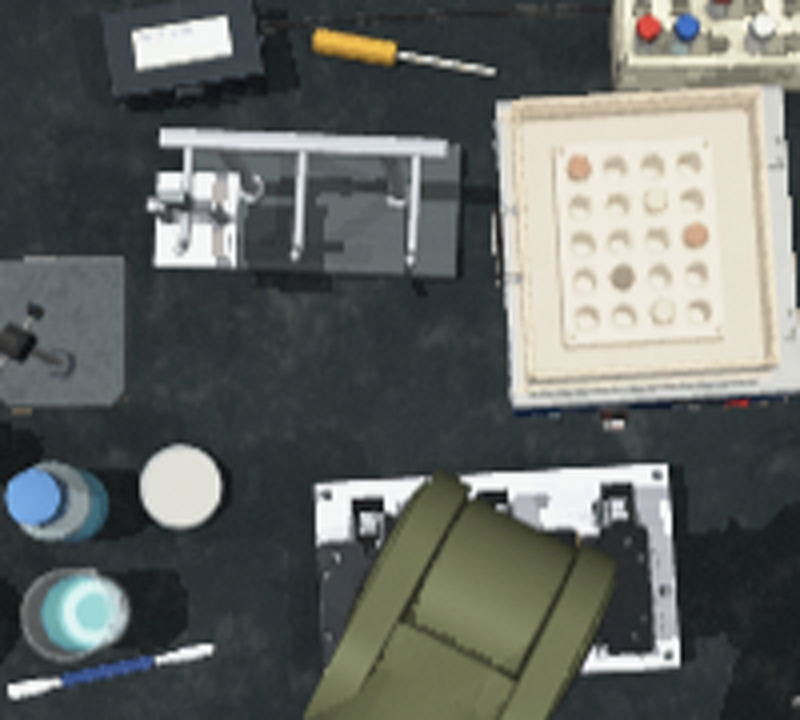

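Carrier 3 hangs level on hook 3 (top zoom (190,215)) and carrier 2 still sits in its nest. On to carrier 2.

step_arm([
  {"ax": 0,"ay": 0,"az": 0,"x": -0.009,"y": -0.006,"z": 0,"claw": 57},
  {"ax": 0,"ay": 0,"az": 0,"x": -0.009,"y": -0.006,"z": -0.01,"claw": 57},
  {"ax": 0,"ay": 0,"az": 0,"x": -0.009,"y": -0.006,"z": -0.015,"claw": 57},
  {"ax": 0,"ay": 0,"az": 0,"x": -0.009,"y": -0.006,"z": -0.015,"claw": 57},
])

```text
time_s: 15.9
tool_pos: [0.3886, -0.2431, 0.1543]
tool_rot: [-179.9, 0.1, 2.5]
force: [0.6, 0.3, 0.2]
grip_width: 0.0494
```

step_arm([
  {"ax": 0,"ay": 0,"az": 0,"x": 0.0005,"y": -0.0007,"z": -0.02,"claw": 57},
  {"ax": 0,"ay": 0,"az": 0,"x": 0.0005,"y": -0.0007,"z": -0.0375,"claw": 57},
  {"ax": 0,"ay": 0,"az": 0,"x": 0.0005,"y": -0.0007,"z": -0.0375,"claw": 57},
  {"ax": 0,"ay": 0,"az": 0,"x": 0.0005,"y": -0.0007,"z": -0.0375,"claw": 10},
  {"ax": 0,"ay": 0,"az": 0,"x": 0.0005,"y": -0.0007,"z": -0.0375,"claw": 10},
  {"ax": 0,"ay": 0,"az": 0,"x": 0.0005,"y": -0.0007,"z": -0.0375,"claw": 10},
  {"ax": 0,"ay": 0,"az": 0,"x": 0.0005,"y": -0.0007,"z": -0.0375,"claw": 10},
  {"ax": 0,"ay": 0,"az": 0,"x": 0.0005,"y": -0.0007,"z": -0.0375,"claw": 10},
])

```text
time_s: 16.7
tool_pos: [0.3899, -0.2448, 0.1186]
tool_rot: [180.0, -0.0, 2.4]
force: [-0.2, -0.0, 2.6]
grip_width: 0.0176
```

step_arm([
  {"ax": 0,"ay": 0,"az": 0,"x": 0,"y": 0,"z": 0.01,"claw": 10},
  {"ax": 0,"ay": 0,"az": 0,"x": 0,"y": 0,"z": 0.03,"claw": 10},
  {"ax": 0,"ay": 0,"az": 0,"x": 0,"y": 0,"z": 0.06,"claw": 10},
  {"ax": 0,"ay": 0,"az": 0,"x": 0,"y": 0,"z": 0.08,"claw": 10},
  {"ax": 0,"ay": 0,"az": -1,"x": 0.02,"y": 0.01,"z": 0.08,"claw": 10},
  {"ax": 0,"ay": 0,"az": -2,"x": 0.05,"y": 0.03,"z": 0.08,"claw": 10},
  {"ax": 0,"ay": 0,"az": -3,"x": 0.085,"y": 0.055,"z": 0.08,"claw": 10},
  {"ax": 0,"ay": 0,"az": -4,"x": 0.12,"y": 0.085,"z": 0.08,"claw": 10},
  {"ax": 0,"ay": 0,"az": -5,"x": 0.15,"y": 0.11,"z": 0.079,"claw": 10},
  {"ax": 0,"ay": 0,"az": -5,"x": 0.175,"y": 0.125,"z": 0.078,"claw": 10},
  {"ax": 0,"ay": 0,"az": -5,"x": 0.183,"y": 0.131,"z": 0.077,"claw": 10},
  {"ax": 0,"ay": 0,"az": -5,"x": 0.183,"y": 0.131,"z": 0.077,"claw": 10},
])

```text
time_s: 17.9
tool_pos: [0.573, -0.1124, 0.1949]
tool_rot: [-179.9, 0.1, -2.4]
force: [-0.3, -0.7, -2.0]
grip_width: 0.0177
```

Run:
```python
from h import *
snap('scene','s8',(240,100,360,250),5);snap('top','t8',(205,80,405,260),4);  o=status.get_obs();print(o['time_s'],o['tool_pos'],o['tool_rot'],o['force'],o['grip_width'])
```

```text
18.0 [ 0.57159186 -0.11495009  0.19502303] [ 1.79944484e+02  9.14543617e-02 -2.65853131e+00] [ 0.23480965  0.03120998 -1.86897888] 0.017498103089027082
```

View pics/s8.png

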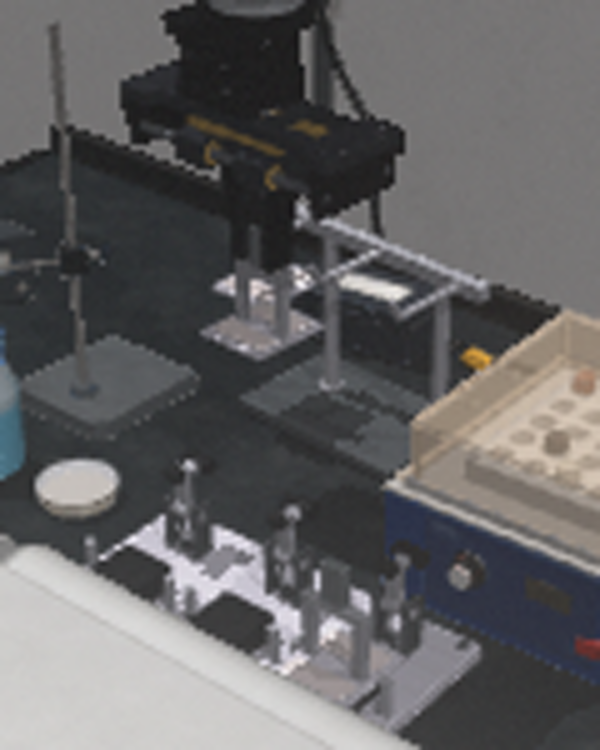

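View pics/t8.png

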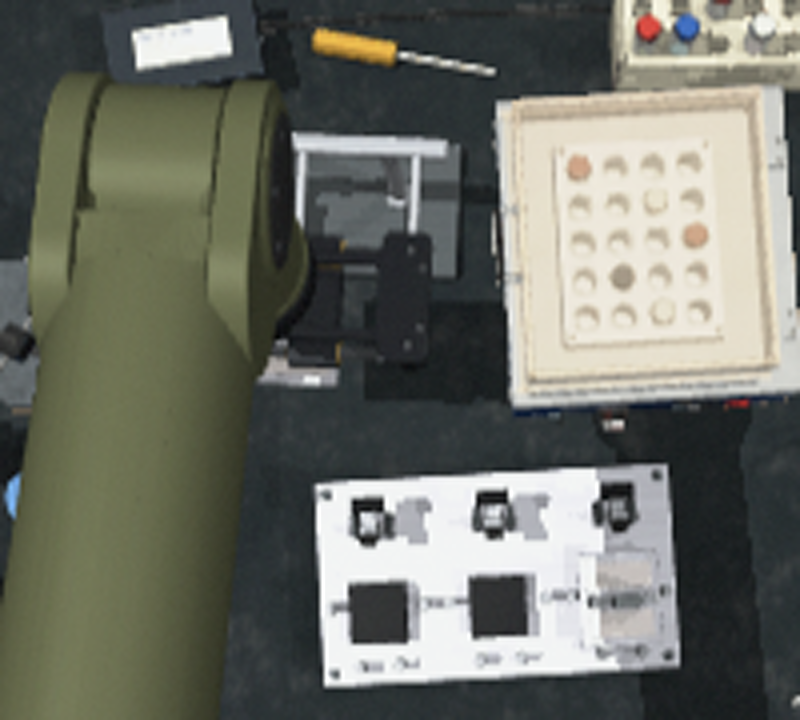

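step_arm([
  {"ax": 0,"ay": 0,"az": 0,"x": 0.015,"y": -0.0015,"z": 0.0005,"claw": 10},
  {"ax": 0,"ay": 0,"az": 0,"x": 0.03,"y": -0.0015,"z": 0.0005,"claw": 10},
  {"ax": 0,"ay": 0,"az": 0,"x": 0.045,"y": -0.002,"z": 0.0005,"claw": 10},
  {"ax": 0,"ay": 0,"az": 0,"x": 0.06,"y": -0.0025,"z": 0.0005,"claw": 10},
  {"ax": 0,"ay": 0,"az": 0,"x": 0.075,"y": -0.003,"z": 0.0005,"claw": 10},
  {"ax": 0,"ay": 0,"az": 0,"x": 0.081,"y": -0.003,"z": 0.0005,"claw": 10},
  {"ax": 0,"ay": 0,"az": 0,"x": 0.081,"y": -0.003,"z": 0.0005,"claw": 10},
])

```text
time_s: 18.7
tool_pos: [0.6532, -0.118, 0.1956]
tool_rot: [180.0, 0.0, -2.7]
force: [-0.3, 0.4, -1.7]
grip_width: 0.018
```

Run:
```python
from h import *
snap('scene','s9',(240,100,360,200),6);  o=status.get_obs();print(o['time_s'],o['tool_pos'],o['tool_rot'],o['force'],o['grip_width'])
```

```text
18.75 [ 0.65278312 -0.11766909  0.19561584] [ 1.79965857e+02  6.27170856e-02 -2.65944223e+00] [-0.58224616 -0.1046807  -1.40369141] 0.017399330650059875
```

View pics/s9.png

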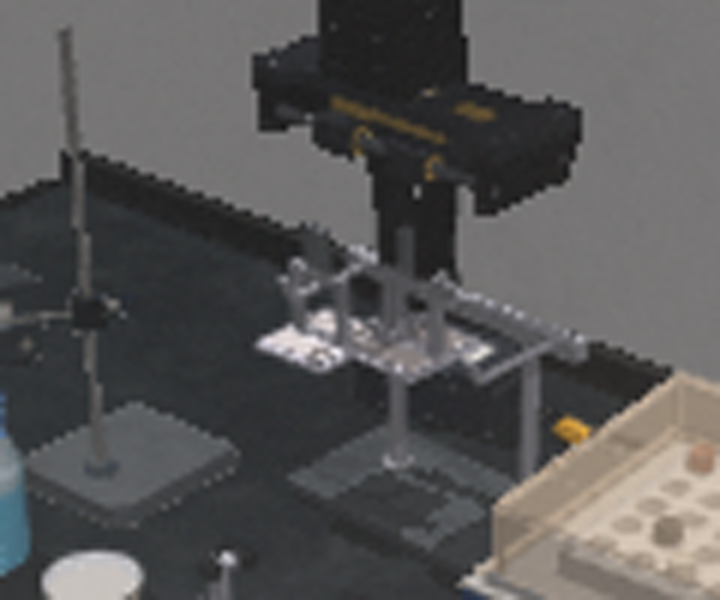

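Carrier 2's loop is around hook 2 and carrier 3 still hangs at about (310,270). Lowering.

step_arm([
  {"ax": 0,"ay": 0,"az": 0,"x": 0,"y": 0,"z": -0.008,"claw": 10},
  {"ax": 0,"ay": 0,"az": 0,"x": 0,"y": 0,"z": -0.015,"claw": 10},
  {"ax": 0,"ay": 0,"az": 0,"x": 0,"y": 0,"z": -0.019,"claw": 10},
  {"ax": 0,"ay": 0,"az": 0,"x": 0,"y": 0,"z": -0.0215,"claw": 10},
  {"ax": 0,"ay": 0,"az": 0,"x": 0,"y": 0,"z": -0.0225,"claw": 10},
  {"ax": 0,"ay": 0,"az": 0,"x": 0,"y": 0,"z": -0.0225,"claw": 10},
])

```text
time_s: 19.35
tool_pos: [0.6535, -0.1167, 0.174]
tool_rot: [180.0, 0.0, -2.6]
force: [-2.8, -0.1, 3.3]
grip_width: 0.0175
```

step_arm([
  {"ax": 0,"ay": 0,"az": 0,"x": 0,"y": 0,"z": 0.001,"claw": 28},
  {"ax": 0,"ay": 0,"az": 0,"x": 0,"y": 0,"z": 0.001,"claw": 35},
  {"ax": 0,"ay": 0,"az": 0,"x": 0,"y": 0,"z": 0.001,"claw": 50},
  {"ax": 0,"ay": 0,"az": 0,"x": 0,"y": 0,"z": 0.001,"claw": 50},
  {"ax": 0,"ay": 0,"az": 0,"x": 0,"y": 0,"z": 0.015,"claw": 50},
  {"ax": 0,"ay": 0,"az": 0,"x": 0,"y": 0,"z": 0.04,"claw": 50},
  {"ax": 0,"ay": 0,"az": 0,"x": 0,"y": 0,"z": 0.07,"claw": 50},
  {"ax": 0,"ay": 0,"az": 1,"x": -0.04,"y": -0.01,"z": 0.07,"claw": 50},
  {"ax": 0,"ay": 0,"az": 2,"x": -0.08,"y": -0.02,"z": 0.07,"claw": 50},
  {"ax": 0,"ay": 0,"az": 3,"x": -0.12,"y": -0.03,"z": 0.06,"claw": 50},
  {"ax": 0,"ay": 0,"az": 4,"x": -0.16,"y": -0.045,"z": 0.05,"claw": 50},
  {"ax": 0,"ay": 0,"az": 5,"x": -0.2,"y": -0.075,"z": 0.04,"claw": 50},
])

```text
time_s: 20.55
tool_pos: [0.4538, -0.1895, 0.2144]
tool_rot: [180.0, -0.1, 2.7]
force: [0.4, -1.5, 0.3]
grip_width: 0.0433
```

step_arm([
  {"ax": 0,"ay": 0,"az": 0,"x": -0.02,"y": -0.035,"z": -0.015,"claw": 50},
  {"ax": 0,"ay": 0,"az": 0,"x": -0.04,"y": -0.075,"z": -0.03,"claw": 50},
  {"ax": 0,"ay": 0,"az": 0,"x": -0.05,"y": -0.11,"z": -0.045,"claw": 57},
  {"ax": 0,"ay": 0,"az": 0,"x": -0.06,"y": -0.137,"z": -0.05,"claw": 57},
  {"ax": 0,"ay": 0,"az": 0,"x": -0.06,"y": -0.137,"z": -0.05,"claw": 57},
  {"ax": 0,"ay": 0,"az": 0,"x": -0.06,"y": -0.137,"z": -0.05,"claw": 57},
])

```text
time_s: 21.15
tool_pos: [0.3948, -0.3283, 0.1641]
tool_rot: [180.0, -0.1, 2.4]
force: [0.6, 1.0, 0.6]
grip_width: 0.0495
```

Run:
```python
from h import *
snap('scene','s10',(240,100,360,250),5);snap('top','t10',(205,80,405,260),4);  o=status.get_obs();print(o['time_s'],o['tool_pos'],o['tool_rot'],o['force'],o['grip_width'])
```

```text
21.25 [ 0.39570668 -0.32699592  0.16428367] [ 1.79972726e+02 -7.44949277e-02  2.53487084e+00] [-0.57423323  0.2212335   0.09271818] 0.04976582607796664
```

View pics/s10.png

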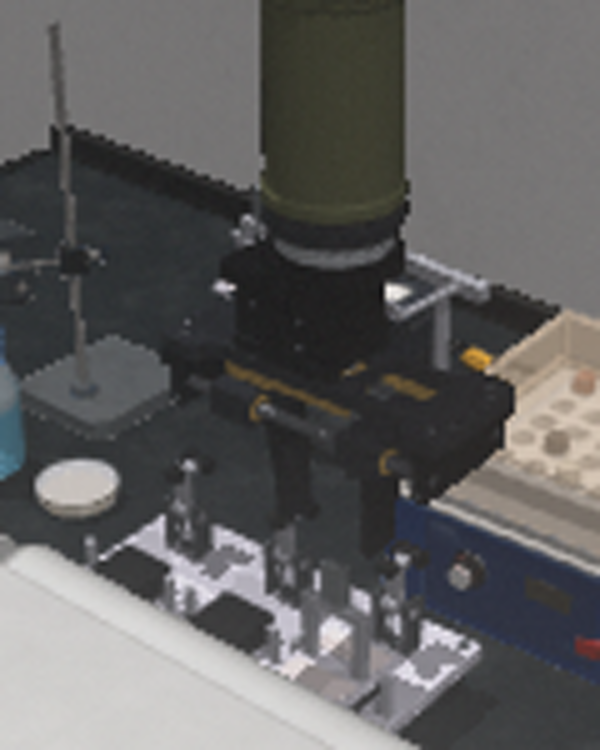

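View pics/t10.png

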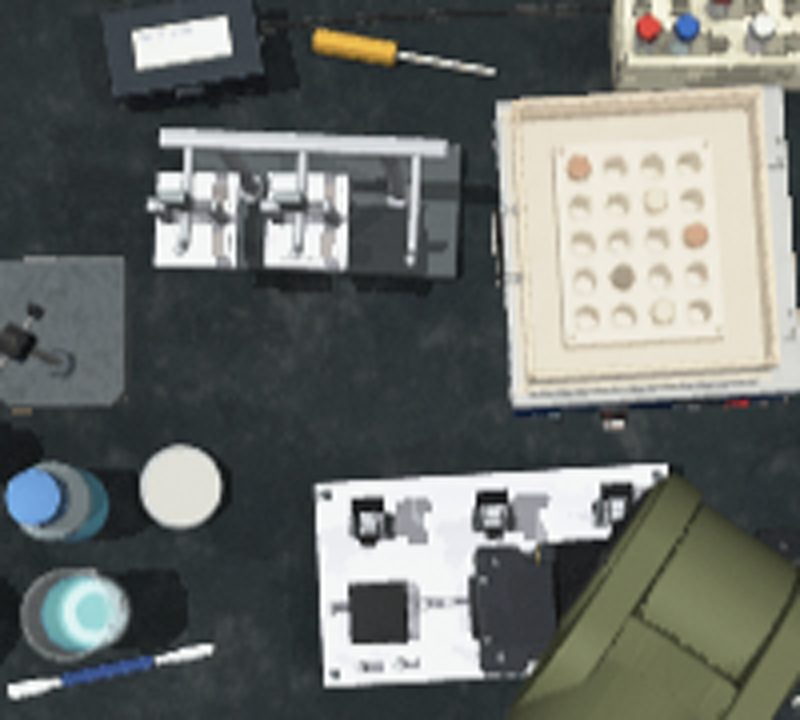

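Carriers 3 and 2 hang level on hooks 3 and 2, and carrier 1 is in place under the gripper. Gripping it.

step_arm([
  {"ax": 0,"ay": 0,"az": 0,"x": -0.0019,"y": -0.0012,"z": -0.02,"claw": 57},
  {"ax": 0,"ay": 0,"az": 0,"x": -0.0019,"y": -0.0012,"z": -0.04,"claw": 57},
  {"ax": 0,"ay": 0,"az": 0,"x": -0.0019,"y": -0.0012,"z": -0.047,"claw": 57},
  {"ax": 0,"ay": 0,"az": 0,"x": -0.0019,"y": -0.0012,"z": -0.047,"claw": 57},
  {"ax": 0,"ay": 0,"az": 0,"x": -0.0019,"y": -0.0012,"z": -0.047,"claw": 10},
  {"ax": 0,"ay": 0,"az": 0,"x": -0.0019,"y": -0.0012,"z": -0.047,"claw": 10},
  {"ax": 0,"ay": 0,"az": 0,"x": -0.0019,"y": -0.0012,"z": -0.047,"claw": 10},
  {"ax": 0,"ay": 0,"az": 0,"x": -0.0019,"y": -0.0012,"z": -0.047,"claw": 10},
  {"ax": 0,"ay": 0,"az": 0,"x": -0.0019,"y": -0.0012,"z": -0.047,"claw": 10},
])

```text
time_s: 22.15
tool_pos: [0.3927, -0.3295, 0.1167]
tool_rot: [180.0, -0.0, 2.4]
force: [-0.1, -2.4, -0.0]
grip_width: 0.0177
```

Run:
```python
from h import *
print(tri((205+514/4,80+380/4),(240+418/5,130+268/5)))
print(tri((205+497/4,80+102/4),(240+565/5,130+162/5)))
```

```text
(array([ 0.54479414, -0.26325122,  0.12951959]), np.float64(0.013712543625302106))
(array([ 0.73242546, -0.25217475,  0.12464591]), np.float64(0.007258870194951887))
```

step_arm([
  {"ax": 0,"ay": 0,"az": 0,"x": 0,"y": 0,"z": 0.01,"claw": 10},
  {"ax": 0,"ay": 0,"az": 0,"x": 0,"y": 0,"z": 0.04,"claw": 10},
  {"ax": 0,"ay": 0,"az": 0,"x": 0,"y": 0,"z": 0.08,"claw": 10},
  {"ax": 0,"ay": 0,"az": -1,"x": 0,"y": 0.03,"z": 0.08,"claw": 10},
  {"ax": 0,"ay": 0,"az": -2,"x": 0.01,"y": 0.065,"z": 0.08,"claw": 10},
  {"ax": 0,"ay": 0,"az": -3,"x": 0.03,"y": 0.1,"z": 0.08,"claw": 10},
  {"ax": 0,"ay": 0,"az": -4,"x": 0.06,"y": 0.125,"z": 0.08,"claw": 10},
  {"ax": 0,"ay": 0,"az": -5,"x": 0.1,"y": 0.14,"z": 0.08,"claw": 10},
  {"ax": 0,"ay": 0,"az": -5,"x": 0.14,"y": 0.141,"z": 0.079,"claw": 10},
  {"ax": 0,"ay": 0,"az": -5,"x": 0.165,"y": 0.141,"z": 0.078,"claw": 10},
  {"ax": 0,"ay": 0,"az": -5,"x": 0.178,"y": 0.141,"z": 0.078,"claw": 10},
  {"ax": 0,"ay": 0,"az": -5,"x": 0.178,"y": 0.141,"z": 0.078,"claw": 10},
])

```text
time_s: 23.35
tool_pos: [0.5718, -0.1874, 0.1941]
tool_rot: [-179.9, 0.0, -2.5]
force: [-0.3, -0.1, -2.3]
grip_width: 0.0176
```

Run:
```python
from h import *
snap('scene','s11',(240,100,360,250),5);snap('top','t11',(205,80,405,260),4);  o=status.get_obs();print(o['time_s'],o['tool_pos'],o['tool_rot'],o['force'],o['grip_width'])
```

```text
23.45 [ 0.5699112  -0.18820822  0.1941572 ] [-1.79983150e+02  8.39793745e-02 -2.58123047e+00] [-0.62705212 -0.51934412 -1.9911772 ] 0.01812068695224112
```

View pics/s11.png

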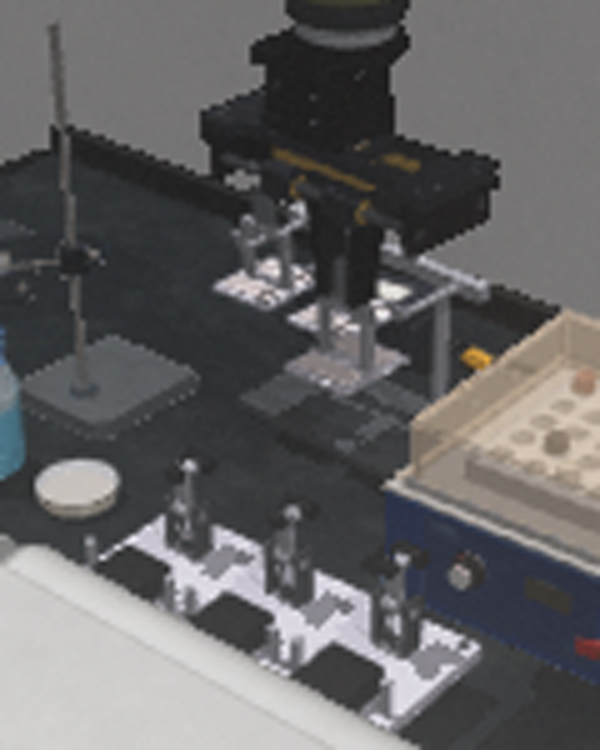

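View pics/t11.png

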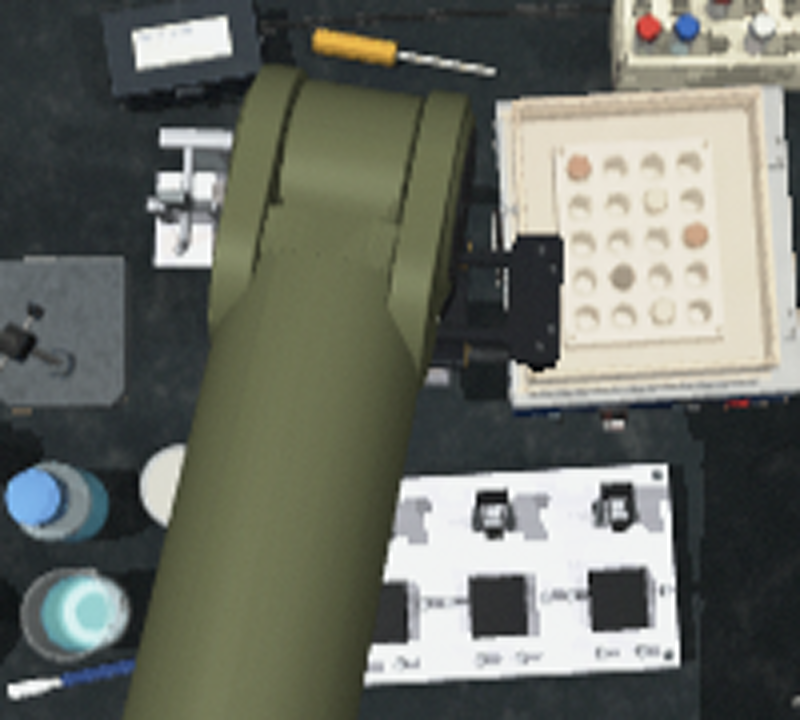

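step_arm([
  {"ax": 0,"ay": 0,"az": 0,"x": 0.015,"y": -0.0015,"z": 0.0008,"claw": 10},
  {"ax": 0,"ay": 0,"az": 0,"x": 0.03,"y": -0.0015,"z": 0.0008,"claw": 10},
  {"ax": 0,"ay": 0,"az": 0,"x": 0.045,"y": -0.002,"z": 0.0008,"claw": 10},
  {"ax": 0,"ay": 0,"az": 0,"x": 0.06,"y": -0.0025,"z": 0.0008,"claw": 10},
  {"ax": 0,"ay": 0,"az": 0,"x": 0.075,"y": -0.0035,"z": 0.0008,"claw": 10},
  {"ax": 0,"ay": 0,"az": 0,"x": 0.079,"y": -0.0035,"z": 0.0008,"claw": 10},
  {"ax": 0,"ay": 0,"az": 0,"x": 0.079,"y": -0.0035,"z": 0.0008,"claw": 10},
])

```text
time_s: 24.15
tool_pos: [0.6489, -0.1919, 0.1952]
tool_rot: [180.0, 0.1, -2.6]
force: [-0.8, -0.1, -2.3]
grip_width: 0.0173
```

Run:
```python
from h import *
snap('scene','s12',(250,100,370,200),6);  o=status.get_obs();print(o['time_s'],o['tool_pos'],o['tool_rot'],o['force'],o['grip_width'])
```

```text
24.2 [ 0.64857113 -0.19200557  0.19521438] [ 1.79980759e+02  6.26673536e-02 -2.60597944e+00] [-0.5600075   0.98121194 -2.23584754] 0.01737737210564266
```

View pics/s12.png

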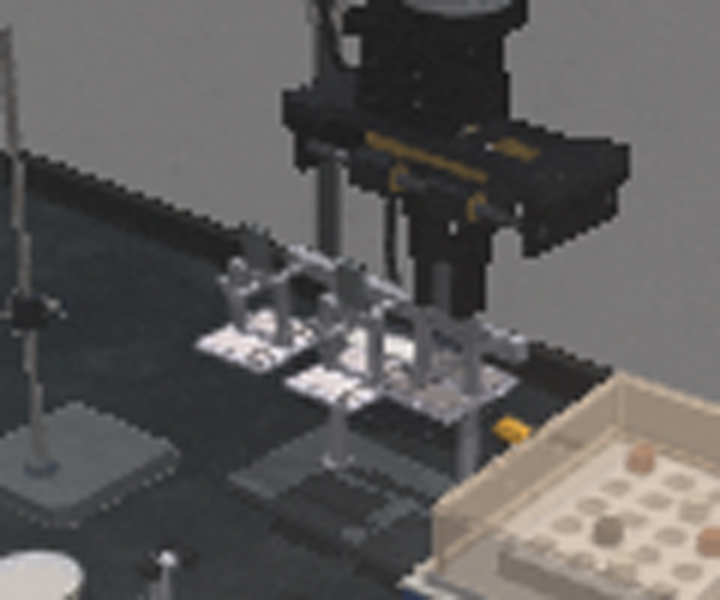

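Carriers 3 and 2 hang undisturbed, and carrier 1's loop is over hook 1. Lowering until it touches.

step_arm([
  {"ax": 0,"ay": 0,"az": 0,"x": 0,"y": 0,"z": -0.008,"claw": 10},
  {"ax": 0,"ay": 0,"az": 0,"x": 0,"y": 0,"z": -0.015,"claw": 10},
  {"ax": 0,"ay": 0,"az": 0,"x": 0,"y": 0,"z": -0.019,"claw": 10},
  {"ax": 0,"ay": 0,"az": 0,"x": 0,"y": 0,"z": -0.022,"claw": 10},
  {"ax": 0,"ay": 0,"az": 0,"x": 0,"y": 0,"z": -0.0235,"claw": 10},
  {"ax": 0,"ay": 0,"az": 0,"x": 0,"y": 0,"z": -0.0235,"claw": 10},
])

```text
time_s: 24.8
tool_pos: [0.6495, -0.1918, 0.1721]
tool_rot: [180.0, -0.0, -2.6]
force: [-0.0, 0.4, -0.9]
grip_width: 0.0178
```

step_arm([
  {"ax": 0,"ay": 0,"az": 0,"x": 0,"y": 0,"z": -0.001,"claw": 10},
  {"ax": 0,"ay": 0,"az": 0,"x": 0,"y": 0,"z": -0.0015,"claw": 10},
  {"ax": 0,"ay": 0,"az": 0,"x": 0,"y": 0,"z": -0.0015,"claw": 10},
])

```text
time_s: 25.1
tool_pos: [0.6498, -0.1918, 0.1718]
tool_rot: [180.0, -0.1, -2.6]
force: [-3.7, -0.1, 6.5]
grip_width: 0.0179
```

step_arm([
  {"ax": 0,"ay": 0,"az": 0,"x": 0,"y": 0,"z": 0.001,"claw": 28},
  {"ax": 0,"ay": 0,"az": 0,"x": 0,"y": 0,"z": 0.001,"claw": 35},
  {"ax": 0,"ay": 0,"az": 0,"x": 0,"y": 0,"z": 0.001,"claw": 50},
  {"ax": 0,"ay": 0,"az": 0,"x": 0,"y": 0,"z": 0.001,"claw": 50},
  {"ax": 0,"ay": 0,"az": 0,"x": 0,"y": 0,"z": 0.015,"claw": 50},
  {"ax": 0,"ay": 0,"az": 0,"x": 0,"y": 0,"z": 0.04,"claw": 50},
  {"ax": 0,"ay": 0,"az": 0,"x": 0,"y": 0,"z": 0.07,"claw": 50},
  {"ax": 0,"ay": 0,"az": 1,"x": -0.04,"y": 0,"z": 0.07,"claw": 50},
  {"ax": 0,"ay": 0,"az": 2,"x": -0.08,"y": 0,"z": 0.07,"claw": 50},
  {"ax": 0,"ay": 0,"az": 3,"x": -0.12,"y": -0.01,"z": 0.07,"claw": 50},
  {"ax": 0,"ay": 0,"az": 4,"x": -0.15,"y": -0.04,"z": 0.07,"claw": 50},
  {"ax": 0,"ay": 0,"az": 5,"x": -0.175,"y": -0.07,"z": 0.06,"claw": 50},
])

```text
time_s: 26.3
tool_pos: [0.4743, -0.2625, 0.2331]
tool_rot: [179.8, -0.2, 2.5]
force: [0.6, -0.2, 0.2]
grip_width: 0.0437
```

step_arm([
  {"ax": 0,"ay": 0,"az": 0,"x": -0.005,"y": -0.03,"z": -0.015,"claw": 57},
  {"ax": 0,"ay": 0,"az": 0,"x": -0.0075,"y": -0.06,"z": -0.04,"claw": 57},
  {"ax": 0,"ay": 0,"az": 0,"x": -0.0075,"y": -0.065,"z": -0.065,"claw": 57},
  {"ax": 0,"ay": 0,"az": 0,"x": -0.0075,"y": -0.065,"z": -0.075,"claw": 57},
  {"ax": 0,"ay": 0,"az": 0,"x": -0.0075,"y": -0.065,"z": -0.075,"claw": 57},
])

```text
time_s: 26.8
tool_pos: [0.4667, -0.3255, 0.1544]
tool_rot: [-179.9, 0.1, 2.5]
force: [-0.4, 0.3, -0.2]
grip_width: 0.0498
```

Run:
```python
from h import *
snap('scene','s13',(240,100,360,250),5);snap('top','t13',(205,80,405,260),4);  o=status.get_obs();print(o['time_s'],o['tool_pos'],o['tool_rot'],o['force'],o['grip_width'])
```

```text
26.9 [ 0.46827356 -0.32582513  0.15656067] [ 1.79963190e+02 -8.52990521e-02  2.52679180e+00] [0.49590832 0.41728199 1.14016544] 0.04974621822090008
```

View pics/s13.png

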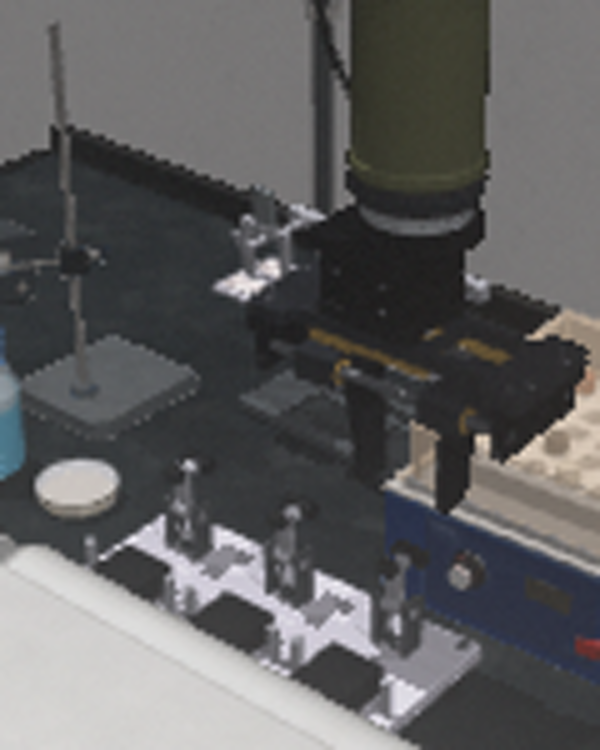

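View pics/t13.png

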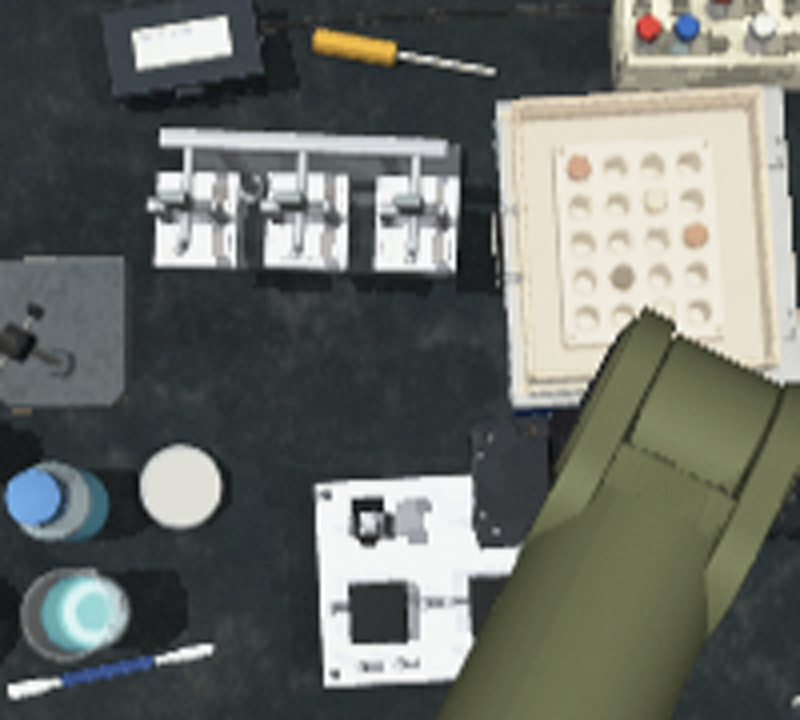

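All three carriers hang level on their own hooks, at top-zoom (190,215), (302,215) and (415,215). Now I'll fold the fingers down, starting with finger 1.

step_arm([
  {"ax": 0,"ay": 0,"az": 0,"x": -0.0005,"y": -0.0002,"z": -0.03,"claw": 57},
  {"ax": 0,"ay": 0,"az": 0,"x": -0.0005,"y": -0.0002,"z": -0.055,"claw": 57},
  {"ax": 0,"ay": 0,"az": 0,"x": -0.0005,"y": -0.0002,"z": -0.0615,"claw": 57},
  {"ax": 0,"ay": 0,"az": 0,"x": -0.0005,"y": -0.0002,"z": -0.0615,"claw": 57},
  {"ax": 0,"ay": 0,"az": 0,"x": -0.0005,"y": -0.0002,"z": -0.0615,"claw": 10},
  {"ax": 0,"ay": 0,"az": 0,"x": -0.0005,"y": -0.0002,"z": -0.0615,"claw": 10},
  {"ax": 0,"ay": 0,"az": 0,"x": -0.0005,"y": -0.0002,"z": -0.0615,"claw": 10},
  {"ax": 0,"ay": 0,"az": 0,"x": -0.0005,"y": -0.0002,"z": -0.0615,"claw": 10},
  {"ax": 0,"ay": 0,"az": 0,"x": -0.0005,"y": -0.0002,"z": -0.0615,"claw": 10},
], squeeze=20)

```text
time_s: 27.8
tool_pos: [0.4669, -0.3267, 0.0943]
tool_rot: [-180.0, -0.0, 2.4]
force: [0.1, 1.2, 2.5]
grip_width: 0.0216
```

step_arm([
  {"ax": 0,"ay": 0,"az": 0,"x": -0.003,"y": -0.0001,"z": 0.0012,"claw": 10},
  {"ax": 0,"ay": 0,"az": 0,"x": -0.0063,"y": -0.0003,"z": 0.0023,"claw": 10},
  {"ax": 0,"ay": 0,"az": 0,"x": -0.0145,"y": -0.0006,"z": 0.0033,"claw": 10},
  {"ax": 0,"ay": 0,"az": 0,"x": -0.0227,"y": -0.001,"z": 0.0023,"claw": 10},
  {"ax": 0,"ay": 0,"az": 0,"x": -0.0305,"y": -0.0013,"z": -0.0008,"claw": 10},
  {"ax": 0,"ay": 0,"az": 0,"x": -0.0372,"y": -0.0016,"z": -0.0056,"claw": 10},
  {"ax": 0,"ay": 0,"az": 0,"x": -0.0402,"y": -0.0017,"z": -0.0086,"claw": 10},
  {"ax": 0,"ay": 0,"az": 0,"x": -0.0425,"y": -0.0018,"z": -0.012,"claw": 10},
  {"ax": 0,"ay": 0,"az": 0,"x": -0.0425,"y": -0.0018,"z": -0.012,"claw": 10},
])

```text
time_s: 28.7
tool_pos: [0.4221, -0.3286, 0.0812]
tool_rot: [-179.9, 0.2, 2.4]
force: [-3.2, 2.7, 1.9]
grip_width: 0.0214
```

step_arm([
  {"ax": 0,"ay": 0,"az": 0,"x": 0,"y": 0,"z": 0,"claw": 57},
  {"ax": 0,"ay": 0,"az": 0,"x": 0,"y": 0,"z": 0,"claw": 57},
  {"ax": 0,"ay": 0,"az": 0,"x": 0,"y": 0,"z": 0,"claw": 57},
  {"ax": 0,"ay": 0,"az": 0,"x": 0,"y": 0,"z": 0.03,"claw": 57},
  {"ax": 0,"ay": 0,"az": 0,"x": 0,"y": 0,"z": 0.07,"claw": 57},
  {"ax": 0,"ay": 0,"az": 0,"x": 0.02,"y": 0.043,"z": 0.07,"claw": 57},
  {"ax": 0,"ay": 0,"az": 0,"x": 0.039,"y": 0.086,"z": 0.07,"claw": 57},
  {"ax": 0,"ay": 0,"az": 0,"x": 0.039,"y": 0.086,"z": 0.07,"claw": 57},
  {"ax": 0,"ay": 0,"az": 0,"x": 0.039,"y": 0.086,"z": 0.07,"claw": 57},
])

```text
time_s: 29.6
tool_pos: [0.464, -0.2415, 0.152]
tool_rot: [180.0, -0.0, 2.6]
force: [-0.4, -1.9, -0.3]
grip_width: 0.0495
```

Run:
```python
from h import *
snap('scene','s14',(240,100,360,250),5);  o=status.get_obs();print(o['time_s'],o['tool_pos'],o['tool_rot'],o['force'],o['grip_width'])
```

```text
29.65 [ 0.46320149 -0.24298103  0.15170848] [ 1.79953941e+02 -2.63273168e-03  2.46650075e+00] [ 0.56168374 -0.19047142  0.2618804 ] 0.04966114305113306
```

View pics/s14.png

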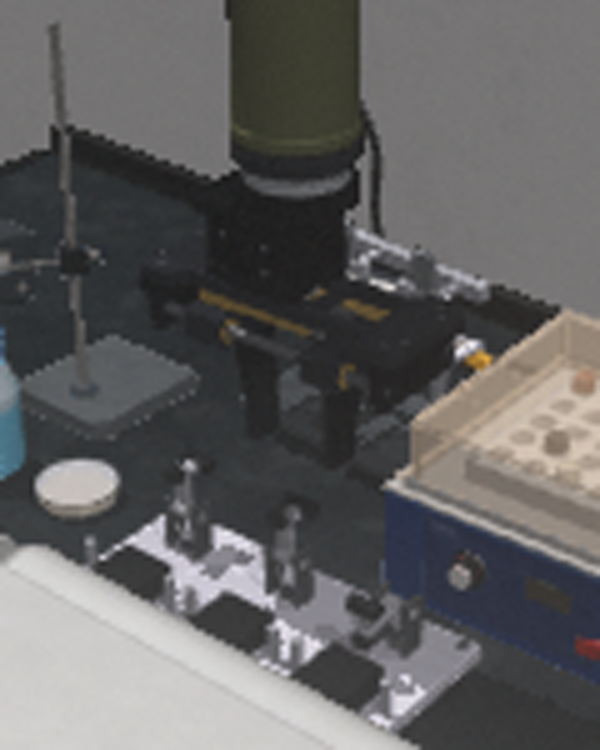

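Finger 1 lies down on the empty nest (knob at about (365,605)). Finger 2 next.

step_arm([
  {"ax": 0,"ay": 0,"az": 0,"x": 0.0003,"y": 0.0004,"z": -0.03,"claw": 57},
  {"ax": 0,"ay": 0,"az": 0,"x": 0.0003,"y": 0.0004,"z": -0.05,"claw": 57},
  {"ax": 0,"ay": 0,"az": 0,"x": 0.0003,"y": 0.0004,"z": -0.0575,"claw": 57},
  {"ax": 0,"ay": 0,"az": 0,"x": 0.0003,"y": 0.0004,"z": -0.0575,"claw": 57},
  {"ax": 0,"ay": 0,"az": 0,"x": 0.0003,"y": 0.0004,"z": -0.0575,"claw": 10},
  {"ax": 0,"ay": 0,"az": 0,"x": 0.0003,"y": 0.0004,"z": -0.0575,"claw": 10},
  {"ax": 0,"ay": 0,"az": 0,"x": 0.0003,"y": 0.0004,"z": -0.0575,"claw": 10},
  {"ax": 0,"ay": 0,"az": 0,"x": 0.0003,"y": 0.0004,"z": -0.0575,"claw": 10},
  {"ax": 0,"ay": 0,"az": 0,"x": 0.0003,"y": 0.0004,"z": -0.0575,"claw": 10},
])

```text
time_s: 30.55
tool_pos: [0.4637, -0.2417, 0.0948]
tool_rot: [-180.0, -0.0, 2.4]
force: [-0.6, 2.0, 3.2]
grip_width: 0.0215
```

step_arm([
  {"ax": 0,"ay": 0,"az": 0,"x": -0.003,"y": -0.0001,"z": 0.0012,"claw": 10},
  {"ax": 0,"ay": 0,"az": 0,"x": -0.0063,"y": -0.0003,"z": 0.0023,"claw": 10},
  {"ax": 0,"ay": 0,"az": 0,"x": -0.0145,"y": -0.0006,"z": 0.0033,"claw": 10},
  {"ax": 0,"ay": 0,"az": 0,"x": -0.0227,"y": -0.001,"z": 0.0023,"claw": 10},
  {"ax": 0,"ay": 0,"az": 0,"x": -0.0305,"y": -0.0013,"z": -0.0008,"claw": 10},
  {"ax": 0,"ay": 0,"az": 0,"x": -0.0372,"y": -0.0016,"z": -0.0056,"claw": 10},
  {"ax": 0,"ay": 0,"az": 0,"x": -0.0402,"y": -0.0017,"z": -0.0086,"claw": 10},
  {"ax": 0,"ay": 0,"az": 0,"x": -0.0425,"y": -0.0018,"z": -0.012,"claw": 10},
  {"ax": 0,"ay": 0,"az": 0,"x": -0.0425,"y": -0.0018,"z": -0.012,"claw": 10},
])

```text
time_s: 31.45
tool_pos: [0.419, -0.2436, 0.0816]
tool_rot: [-179.9, 0.2, 2.4]
force: [-4.8, 2.2, 2.2]
grip_width: 0.0215
```

step_arm([
  {"ax": 0,"ay": 0,"az": 0,"x": 0,"y": 0,"z": 0,"claw": 57},
  {"ax": 0,"ay": 0,"az": 0,"x": 0,"y": 0,"z": 0,"claw": 57},
  {"ax": 0,"ay": 0,"az": 0,"x": 0,"y": 0,"z": 0,"claw": 57},
  {"ax": 0,"ay": 0,"az": 0,"x": 0,"y": 0,"z": 0.03,"claw": 57},
  {"ax": 0,"ay": 0,"az": 0,"x": 0,"y": 0,"z": 0.07,"claw": 57},
  {"ax": 0,"ay": 0,"az": 0,"x": 0.02,"y": 0.043,"z": 0.07,"claw": 57},
  {"ax": 0,"ay": 0,"az": 0,"x": 0.0395,"y": 0.086,"z": 0.07,"claw": 57},
  {"ax": 0,"ay": 0,"az": 0,"x": 0.0395,"y": 0.086,"z": 0.07,"claw": 57},
  {"ax": 0,"ay": 0,"az": 0,"x": 0.0395,"y": 0.086,"z": 0.07,"claw": 57},
])

```text
time_s: 32.35
tool_pos: [0.4611, -0.1573, 0.1524]
tool_rot: [180.0, -0.0, 2.6]
force: [-0.3, -1.2, 0.2]
grip_width: 0.0495
```

Run:
```python
from h import *
snap('scene','s15',(240,100,360,250),5);  o=status.get_obs();print(o['time_s'],o['tool_pos'],o['tool_rot'],o['force'],o['grip_width'])
```

```text
32.4 [ 0.4603826  -0.15866719  0.15216211] [1.79952971e+02 1.82672201e-03 2.44155183e+00] [ 0.42785312 -0.18747184 -0.17760717] 0.04974667124436706
```

View pics/s15.png

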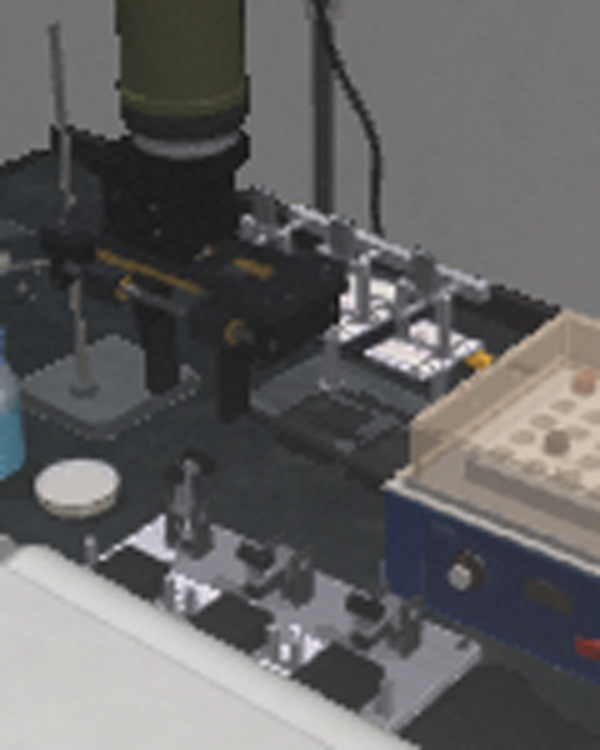

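Fingers 1 and 2 are down and the three carriers still hang. Finger 3 next.

step_arm([
  {"ax": 0,"ay": 0,"az": 0,"x": 0,"y": 0.001,"z": -0.03,"claw": 57},
  {"ax": 0,"ay": 0,"az": 0,"x": 0,"y": 0.001,"z": -0.05,"claw": 57},
  {"ax": 0,"ay": 0,"az": 0,"x": 0,"y": 0.001,"z": -0.058,"claw": 57},
  {"ax": 0,"ay": 0,"az": 0,"x": 0,"y": 0.001,"z": -0.058,"claw": 57},
  {"ax": 0,"ay": 0,"az": 0,"x": 0,"y": 0.001,"z": -0.058,"claw": 10},
  {"ax": 0,"ay": 0,"az": 0,"x": 0,"y": 0.001,"z": -0.058,"claw": 10},
  {"ax": 0,"ay": 0,"az": 0,"x": 0,"y": 0.001,"z": -0.058,"claw": 10},
  {"ax": 0,"ay": 0,"az": 0,"x": 0,"y": 0.001,"z": -0.058,"claw": 10},
  {"ax": 0,"ay": 0,"az": 0,"x": 0,"y": 0.001,"z": -0.058,"claw": 10},
])

```text
time_s: 33.3
tool_pos: [0.4607, -0.1568, 0.0947]
tool_rot: [-180.0, -0.0, 2.4]
force: [-0.4, 1.7, 1.9]
grip_width: 0.0215
```

Then after releasing, I'll back the arm off up and to the right, toward its start position, so that both cameras see everything.

step_arm([
  {"ax": 0,"ay": 0,"az": 0,"x": -0.003,"y": -0.0001,"z": 0.0012,"claw": 10},
  {"ax": 0,"ay": 0,"az": 0,"x": -0.0063,"y": -0.0003,"z": 0.0023,"claw": 10},
  {"ax": 0,"ay": 0,"az": 0,"x": -0.0145,"y": -0.0006,"z": 0.0033,"claw": 10},
  {"ax": 0,"ay": 0,"az": 0,"x": -0.0227,"y": -0.001,"z": 0.0023,"claw": 10},
  {"ax": 0,"ay": 0,"az": 0,"x": -0.0305,"y": -0.0013,"z": -0.0008,"claw": 10},
  {"ax": 0,"ay": 0,"az": 0,"x": -0.0372,"y": -0.0016,"z": -0.0056,"claw": 10},
  {"ax": 0,"ay": 0,"az": 0,"x": -0.0402,"y": -0.0017,"z": -0.0086,"claw": 10},
  {"ax": 0,"ay": 0,"az": 0,"x": -0.0425,"y": -0.0018,"z": -0.012,"claw": 10},
  {"ax": 0,"ay": 0,"az": 0,"x": -0.0425,"y": -0.0018,"z": -0.012,"claw": 10},
])

```text
time_s: 34.2
tool_pos: [0.4161, -0.1586, 0.0817]
tool_rot: [-180.0, 0.2, 2.4]
force: [-4.3, 1.7, 1.7]
grip_width: 0.022
```

step_arm([
  {"ax": 0,"ay": 0,"az": 0,"x": 0,"y": 0,"z": 0,"claw": 57},
  {"ax": 0,"ay": 0,"az": 0,"x": 0,"y": 0,"z": 0,"claw": 57},
  {"ax": 0,"ay": 0,"az": 0,"x": 0,"y": 0,"z": 0,"claw": 57},
  {"ax": 0,"ay": 0,"az": 0,"x": 0,"y": 0,"z": 0.03,"claw": 57},
  {"ax": 0,"ay": 0,"az": 0,"x": 0,"y": 0,"z": 0.07,"claw": 57},
  {"ax": 0,"ay": 0,"az": 0,"x": 0,"y": -0.02,"z": 0.11,"claw": 57},
  {"ax": 0,"ay": 0,"az": 0,"x": 0,"y": -0.05,"z": 0.14,"claw": 57},
  {"ax": 0,"ay": 0,"az": 0,"x": 0,"y": -0.09,"z": 0.16,"claw": 57},
  {"ax": 0,"ay": 0,"az": 3,"x": 0,"y": -0.13,"z": 0.17,"claw": 57},
  {"ax": 0,"ay": 0,"az": 6,"x": 0,"y": -0.17,"z": 0.17,"claw": 57},
  {"ax": 0,"ay": 0,"az": 10,"x": -0.01,"y": -0.21,"z": 0.17,"claw": 57},
  {"ax": 0,"ay": 0,"az": 14,"x": -0.02,"y": -0.25,"z": 0.17,"claw": 57},
])

```text
time_s: 35.4
tool_pos: [0.3978, -0.4108, 0.2523]
tool_rot: [180.0, -0.0, 16.6]
force: [0.9, -1.0, 0.9]
grip_width: 0.0493
```

step_arm([
  {"ax": 0,"ay": 0,"az": 2,"x": -0.01,"y": -0.04,"z": 0,"claw": 57},
  {"ax": 0,"ay": 0,"az": 5,"x": -0.03,"y": -0.08,"z": 0,"claw": 57},
  {"ax": 0,"ay": 0,"az": 8,"x": -0.06,"y": -0.11,"z": 0,"claw": 57},
  {"ax": 0,"ay": 0,"az": 10,"x": -0.08,"y": -0.14,"z": 0,"claw": 57},
  {"ax": 0,"ay": 0,"az": 10,"x": -0.1,"y": -0.165,"z": 0,"claw": 57},
  {"ax": 0,"ay": 0,"az": 10,"x": -0.1,"y": -0.165,"z": 0,"claw": 57},
  {"ax": 0,"ay": 0,"az": 10,"x": -0.1,"y": -0.165,"z": 0,"claw": 57},
])

```text
time_s: 36.1
tool_pos: [0.2973, -0.5745, 0.2517]
tool_rot: [-180.0, -0.0, 26.3]
force: [0.2, 0.0, -1.0]
grip_width: 0.0498
```

Run:
```python
from h import *
snap('scene','s16',(240,100,360,250),5);snap('top','t16',(205,80,405,260),4);  o=status.get_obs();print(o['time_s'],o['tool_pos'],o['tool_rot'],o['force'],o['grip_width'])
a=cv2.imread('pics/top0.png');b=cv2.imread('pics/t16_full.png')
d=cv2.absdiff(a,b).max(2); cv2.imwrite('pics/diff.png',d)
```

```text
36.2 [ 0.29943093 -0.57295336  0.25212675] [-1.79997050e+02 -6.50420869e-02  2.65333937e+01] [ 0.42461108  0.51585239 -0.52732984] 0.04975000584045266
```

View pics/s16.png

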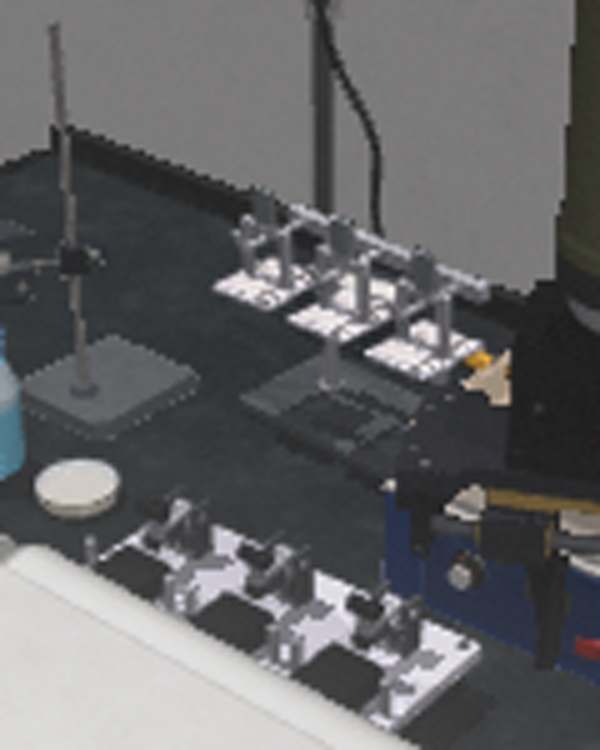

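View pics/t16.png

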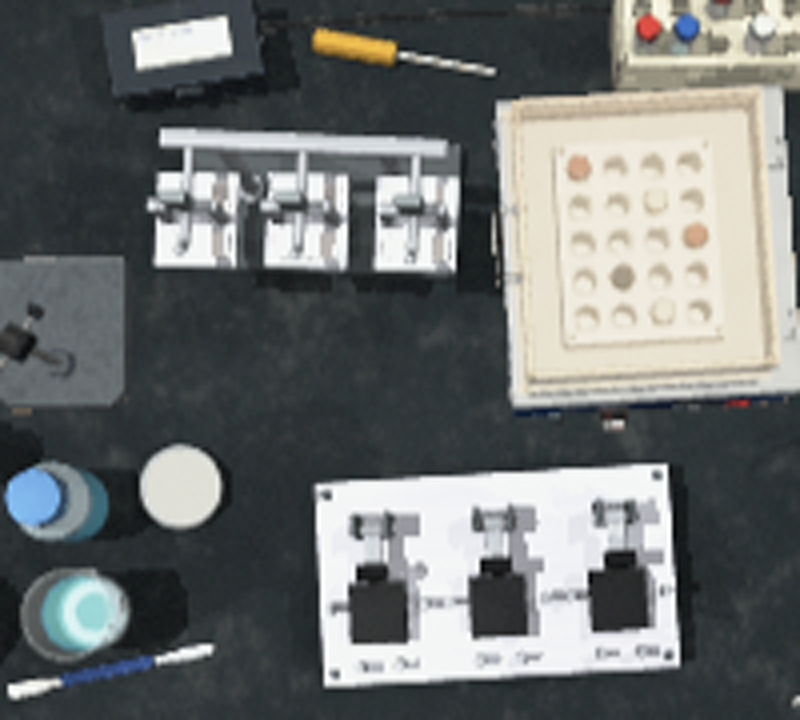

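View pics/diff.png

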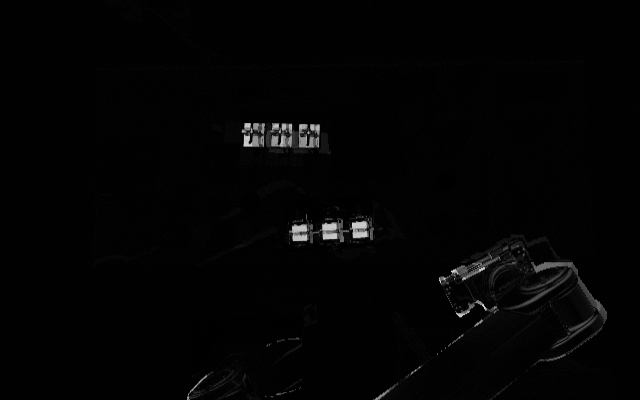

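All three carriers hang on separate hooks and all fingers are down (knobs at top-zoom (372,572), (496,566), (621,559)). The difference image shows changes only at the rail, the nests and the arm. I'll wait briefly, check once more, and then hand in.

step_arm([
  {"ax": 0,"ay": 0,"az": 0,"x": 0,"y": 0,"z": 0,"claw": 57},
  {"ax": 0,"ay": 0,"az": 0,"x": 0,"y": 0,"z": 0,"claw": 57},
  {"ax": 0,"ay": 0,"az": 0,"x": 0,"y": 0,"z": 0,"claw": 57},
  {"ax": 0,"ay": 0,"az": 0,"x": 0,"y": 0,"z": 0,"claw": 57},
  {"ax": 0,"ay": 0,"az": 0,"x": 0,"y": 0,"z": 0,"claw": 57},
  {"ax": 0,"ay": 0,"az": 0,"x": 0,"y": 0,"z": 0,"claw": 57},
  {"ax": 0,"ay": 0,"az": 0,"x": 0,"y": 0,"z": 0,"claw": 57},
  {"ax": 0,"ay": 0,"az": 0,"x": 0,"y": 0,"z": 0,"claw": 57},
  {"ax": 0,"ay": 0,"az": 0,"x": 0,"y": 0,"z": 0,"claw": 57},
  {"ax": 0,"ay": 0,"az": 0,"x": 0,"y": 0,"z": 0,"claw": 57},
  {"ax": 0,"ay": 0,"az": 0,"x": 0,"y": 0,"z": 0,"claw": 57},
  {"ax": 0,"ay": 0,"az": 0,"x": 0,"y": 0,"z": 0,"claw": 57},
])

```text
time_s: 37.4
tool_pos: [0.2978, -0.574, 0.2521]
tool_rot: [180.0, 0.0, 26.4]
force: [-0.3, 0.2, 0.5]
grip_width: 0.0497
```

Run:
```python
from h import *
snap('top','t17')
a=cv2.imread('pics/t16_full.png');b=cv2.imread('pics/t17_full.png')
d=cv2.absdiff(a,b).max(2)[60:260,90:420]; n=int((d>40).sum()); print(n)
if n<5: print(workorder.sign_off())
```

```text
0
the job is handed in; nothing more can be done
None
```

The fixture is unloaded and the job is handed in, at about 37 s of the 210 s allowed. All three nests held a carrier. I opened all three fingers first, then hung each carrier on the hook of its own number, and finally folded each finger down onto its empty nest.

- **Carriers and fingers:** the last pictures, with the arm clear, show one carrier hanging level on each hook and all three fingers down.
- **Bystanders:** comparing the top view with the first picture shows changes only at the rail, the nests and the arm. The petri dish, beaker, timer and jar stayed where they were.
- **Waiting check:** about 1.2 s later, nothing in the part of the top view covering the fixture and rail had changed. I saw no carrier knocked aside at any point.
- **Forces:** the highest wrist force reported at the end of a move was about 7 N.
- **Disagreements:** no check failed. The two cameras and the given sizes agreed to about 2 mm at the fixture and the hooks. The one poor fit was a rough check of the height of the incubator beside the rail, where the two camera lines missed each other by up to 14 mm. I kept well clear of it.

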